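# Load the duplicate sample bottles in the sampler tray

## Robot

A 7-joint arm with a two-finger parallel gripper is mounted at the origin on the work surface. World frame = base frame: x ahead of the robot, y to its left, z up, the work surface at z = 0. Lengths are in m, angles in rad, forces in N, time in s.
With the tool pointing down it reaches from about 0.4 to 0.925 m from the base axis. Payload 5.6 kg.
Tool frame: the origin (TCP) lies on the centre line of the jaws, within the pads' length; the fingertips stand 22 mm ahead of it and the grasp point (between the pads) lies 3 mm ahead of it; y points along the fingers, x is the direction in which the jaws open and shut, and the axes are right-handed (so a half turn about y gives the same grasp; the last joint's range is limited). The gripper opens to 85 mm and grips with 20 to 120 N. Pads are 22 mm wide; open, the fingers measure 114 mm over their backs; the gripper's body (76 mm by 85 mm) begins 54 mm behind the grasp point. The pads swing forward as they close: fully open they stand 13 mm farther back than shut.
Start: joints at [-1.172, 0.468, -0.012, 1.603, 0.006, 1.071, -0.056], TCP at [0.278, 0.588, 0.253] pointing down, gripper open.
Joint ranges: [-2.53, 2.53], [-0.31, 2.02], [-1.57, 1.55], [0.28, 2.44], [-1.29, 4.43], [0.15, 1.84], [-2.92, 2.92]. Speed limits (rad/s): [2.57, 2.57, 3.14, 3.14, 3.14, 3.14, 3.14].

## Interface

Orientations are given as a unit quaternion [w, x, y, z].
In Python, from cell import env, get_image, ticket gives the robot as it stands. The module is installed in compiled form; this text tells all that it offers.
- The arm moves only by the tool play_rows, never from a script. Its argument "commands" is a list of rows, each an object of numbers: "hand": the finger opening in cm, from 0 to 8.54; "tx", "ty", "tz": the shift along the tool's x, y, z in cm; "yaw": the turn about the tool's y in degrees. A call has exactly 10 rows; each row shifts and turns the commanded pose from where the row before left it, along the tool's axes as they then stand; what a row does not reach is not made up. A row lasts 1/12 s, in which the tool goes at most 41.7 mm and 7.16 degrees, less where a joint would pass 70% of its speed; a pose out of reach is approached as far as the arm can. A call with a gripper value outside its range is refused whole. The fingers move at their own pace and stop on an object; "newtons" is the grip in N (left out, the last holds). Time passes only in rows, so rows that do not move let the fingers close, or fill a call up. It gives the time, the measured TCP pose, the force and the opening at its end, in the units of the state.
- env.sense(): the state, without advancing time (a new reading comes with each control period).
- get_image(name): name is "side" or "top"; returns a dict with "image" (420x560x3 uint8, red, green, blue), "fx", "fy", "cx", "cy" (pixels), "k1" (the pictures are not rectified: a ray, as slopes to the right and down, at radius r is drawn at 1 + k1 r^2 times it, then the intrinsics apply), "extrinsics" (4x4, takes a point from camera to world coordinates). Camera axes: x right, y down, z forward; pixel columns grow to the right and rows downward; lengths in m; the calibration is good to about 2 mm. A picture is of the moment at which its call begins. There is no depth.
- ticket.sign_off(): hands the job in, once; it reports no verdict.
The state is a dict: "clock": time; "joint_positions": joint angles; "dq": joint speeds; "effort": joint torques, N m; "eef_pos": TCP position; "orientation": TCP orientation; "ft_force": force on the tool from outside, world axes, zero at the start; "wrist_torque": the same for the moment, N m; "gripper_width": finger opening in m.
Only numpy, scipy, OpenCV 4.12 (cv2) and the standard library are available. Lean on these libraries where they do the work, as an engineer would, in place of code of your own. Each camera call takes 0.05 s, during which the arm holds its last target.

## Task

Four first-set sample bottles already stand in the far row of the dark grey sampler tray. Move the four duplicate bottles from the aluminium bench rack into the tray's empty near row in the same order as the first set, so that each duplicate stands upright in the pocket directly in front of the first-set bottle with the same cap colour. Set each one down on the pocket floor rather than dropping it, and leave the first set standing where it is.

Things in the scene. Friction and masses are not known exactly. Their poses are not given: they have to be found in the camera images.
- second_red: Duplicate (second-set) sample bottle with red screw cap, to be moved: straight round amber bottle, 38 mm diameter, pale green label band; 84 mm tall in all, the top 16 mm being the cap, 36 mm diameter. About 0.13 kg. Starts upright in a pocket of the aluminium bench rack. Origin: centre of its underside; z up through the cap.
- second_yellow: Duplicate (second-set) sample bottle with yellow screw cap, to be moved: straight round amber bottle, 38 mm diameter, pale green label band; 84 mm tall in all, the top 16 mm being the cap, 36 mm diameter. About 0.13 kg. Starts upright in a pocket of the aluminium bench rack. Origin: centre of its underside; z up through the cap.
- second_blue: Duplicate (second-set) sample bottle with blue screw cap, to be moved: straight round amber bottle, 38 mm diameter, pale green label band; 84 mm tall in all, the top 16 mm being the cap, 36 mm diameter. About 0.13 kg. Starts upright in a pocket of the aluminium bench rack. Origin: centre of its underside; z up through the cap.
- second_green: Duplicate (second-set) sample bottle with green screw cap, to be moved: straight round amber bottle, 38 mm diameter, pale green label band; 84 mm tall in all, the top 16 mm being the cap, 36 mm diameter. About 0.13 kg. Starts upright in a pocket of the aluminium bench rack. Origin: centre of its underside; z up through the cap.
- first_red: First-set sample bottle with red screw cap, same size and shape as the duplicates but with a white label band. Stands loose in one of the four pockets of the tray's far row and stays there. Origin: centre of its underside; z up through the cap.
- first_yellow: First-set sample bottle with yellow screw cap, same size and shape as the duplicates but with a white label band. Stands loose in one of the four pockets of the tray's far row and stays there. Origin: centre of its underside; z up through the cap.
- first_blue: First-set sample bottle with blue screw cap, same size and shape as the duplicates but with a white label band. Stands loose in one of the four pockets of the tray's far row and stays there. Origin: centre of its underside; z up through the cap.
- first_green: First-set sample bottle with green screw cap, same size and shape as the duplicates but with a white label band. Stands loose in one of the four pockets of the tray's far row and stays there. Origin: centre of its underside; z up through the cap.
- sampler_tray: Dark grey tray, fixed, 142 x 268 mm, two rows of 4 open pockets. Origin: bench level, tray centre; y along the rows, x across them, away from the robot, z up. Pocket centres y = -99, -33, 33, 99 mm; far row (first set) x = +40, near row (empty, robot's side) x = -40 mm. Pockets 54 (x) by 62 (y) mm inside, floor 12 mm and wall tops 32 mm above the bench. Gaps between centred bottles: 42 mm across, 28 mm along the rows.
- bench_rack: Bare aluminium rack, fixed, 62 x 268 mm, one row of 4 pockets like the tray's (same size, floor and wall heights), each holding a duplicate at the start. Origin: bench level, rack centre; y along the row, x across it, away from the robot, z up; pocket centres y = -99, -33, 33, 99 mm, x = 0.

How it is judged:
At the end, for the whole second after the job is handed in: Each duplicate stands upright (within 0.1 rad) on the floor of the near-row pocket in front of the first-set bottle with its cap colour, within 12 mm of the pocket's centre across the row and 15 mm along it, released and at rest; every first-set bottle stands upright in its own far-row pocket (x of second_red in the frame of sampler_tray between -0.052 and -0.028 m and z of second_red in the frame of sampler_tray between 0.008 and 0.016 m and angle between each of second_red, first_red, second_yellow, first_yellow, second_blue, first_blue, second_green, first_green's own z axis and vertical below 0.1 rad and ((y of first_red in the frame of sampler_tray between -0.119 and -0.079 m and y of second_red in the frame of sampler_tray between -0.114 and -0.084 m) or (y of first_red in the frame of sampler_tray between -0.053 and -0.013 m and y of second_red in the frame of sampler_tray between -0.048 and -0.018 m) or (y of first_red in the frame of sampler_tray between 0.013 and 0.053 m and y of second_red in the frame of sampler_tray between 0.018 and 0.048 m) or (y of first_red in the frame of sampler_tray between 0.079 and 0.119 m and y of second_red in the frame of sampler_tray between 0.084 and 0.114 m)) and linear speed of each of second_red, first_red, second_yellow, first_yellow, second_blue, first_blue, second_green, first_green below 0.02 m/s and angular speed of each of second_red, second_yellow, second_blue, second_green below 0.2 rad/s and contact force between the fingers and second_red below 0.05 N and x of first_red in the frame of sampler_tray between 0.022 and 0.058 m and z of first_red in the frame of sampler_tray between 0.008 and 0.016 m and x of second_yellow in the frame of sampler_tray between -0.052 and -0.028 m and z of second_yellow in the frame of sampler_tray between 0.008 and 0.016 m and ((y of first_yellow in the frame of sampler_tray between -0.119 and -0.079 m and y of second_yellow in the frame of sampler_tray between -0.114 and -0.084 m) or (y of first_yellow in the frame of sampler_tray between -0.053 and -0.013 m and y of second_yellow in the frame of sampler_tray between -0.048 and -0.018 m) or (y of first_yellow in the frame of sampler_tray between 0.013 and 0.053 m and y of second_yellow in the frame of sampler_tray between 0.018 and 0.048 m) or (y of first_yellow in the frame of sampler_tray between 0.079 and 0.119 m and y of second_yellow in the frame of sampler_tray between 0.084 and 0.114 m)) and contact force between the fingers and second_yellow below 0.05 N and x of first_yellow in the frame of sampler_tray between 0.022 and 0.058 m and z of first_yellow in the frame of sampler_tray between 0.008 and 0.016 m and x of second_blue in the frame of sampler_tray between -0.052 and -0.028 m and z of second_blue in the frame of sampler_tray between 0.008 and 0.016 m and ((y of first_blue in the frame of sampler_tray between -0.119 and -0.079 m and y of second_blue in the frame of sampler_tray between -0.114 and -0.084 m) or (y of first_blue in the frame of sampler_tray between -0.053 and -0.013 m and y of second_blue in the frame of sampler_tray between -0.048 and -0.018 m) or (y of first_blue in the frame of sampler_tray between 0.013 and 0.053 m and y of second_blue in the frame of sampler_tray between 0.018 and 0.048 m) or (y of first_blue in the frame of sampler_tray between 0.079 and 0.119 m and y of second_blue in the frame of sampler_tray between 0.084 and 0.114 m)) and contact force between the fingers and second_blue below 0.05 N and x of first_blue in the frame of sampler_tray between 0.022 and 0.058 m and z of first_blue in the frame of sampler_tray between 0.008 and 0.016 m and x of second_green in the frame of sampler_tray between -0.052 and -0.028 m and z of second_green in the frame of sampler_tray between 0.008 and 0.016 m and ((y of first_green in the frame of sampler_tray between -0.119 and -0.079 m and y of second_green in the frame of sampler_tray between -0.114 and -0.084 m) or (y of first_green in the frame of sampler_tray between -0.053 and -0.013 m and y of second_green in the frame of sampler_tray between -0.048 and -0.018 m) or (y of first_green in the frame of sampler_tray between 0.013 and 0.053 m and y of second_green in the frame of sampler_tray between 0.018 and 0.048 m) or (y of first_green in the frame of sampler_tray between 0.079 and 0.119 m and y of second_green in the frame of sampler_tray between 0.084 and 0.114 m)) and contact force between the fingers and second_green below 0.05 N and x of first_green in the frame of sampler_tray between 0.022 and 0.058 m and z of first_green in the frame of sampler_tray between 0.008 and 0.016 m); the robot touches nothing.
It fails at once if a first-set bottle is shifted more than 20 mm or tipped more than 0.3 rad (distance of any of first_red, first_yellow, first_blue, first_green from where it was at the start of the episode above 0.02 m or angle between any of first_red, first_yellow, first_blue, first_green's own z axis and vertical above 0.3 rad).
It fails at once if a duplicate falls freely with its underside more than 20 mm above the pocket floors (dropped) ((height (world z) of second_red above 0.032 m and contact force between anything else and second_red below 0.02 N and linear speed of second_red above 0.12 m/s) or (height (world z) of second_yellow above 0.032 m and contact force between anything else and second_yellow below 0.02 N and linear speed of second_yellow above 0.12 m/s) or (height (world z) of second_blue above 0.032 m and contact force between anything else and second_blue below 0.02 N and linear speed of second_blue above 0.12 m/s) or (height (world z) of second_green above 0.032 m and contact force between anything else and second_green below 0.02 N and linear speed of second_green above 0.12 m/s)).
It also fails if it takes over 106 s, if anything falls off the work surface, if the arm or the gripper's body presses on something with over 40 N, if the wrist force passes 120 N, or if a joint passes its speed limit or range.

## Working session

There is one attempt and no reset: what is moved stays moved. The work goes in short steps, Python scripts to look and compute and a tool call to move; the robot and the scene stay as the last step left them, time stands still between calls to the robot, and variables do not carry over. Pictures are saved under pics/ and viewed, and the job is handed in when it is done.

Besides the shell and the picture viewer there is one more tool, called after "Call:" as name([rows], argument=value, ...), one row to a line, values as JSON. play_rows: Moves the arm, as the interface text tells. Its arguments: {"type":"object","properties":{"commands":{"type":"array"},"newtons":{"type":"number"}},"required":["commands"]}

```bash
mkdir -p pics
python3 - <<'E'
from cell import env,get_image
import cv2
print(env.sense())
for n in("side","top"):
    d=get_image(n); cv2.imwrite(f"pics/{n}0.png",d["image"][:,:,::-1])
    print(n,{k:v for k,v in d.items() if k!="image"})
E
```

```text
{'clock': 0.0, 'joint_positions': array([-1.17200875,  0.46841831, -0.01159235,  1.60363331,  0.00602746,
        1.07142016, -0.05632346]), 'dq': array([-0.00037207,  0.00109583, -0.00064839, -0.00034353, -0.00071192,
       -0.00101435,  0.00142804]), 'effort': array([ 5.30493762e-04, -5.32379973e+01,  2.16695160e-02, -2.51314366e+01,
        1.13277597e-02,  7.66301266e-03,  1.03760038e-05]), 'eef_pos': array([0.27775661, 0.58707859, 0.25230761]), 'orientation': array([-0.59702301,  0.59781188,  0.37775532, -0.37879468]), 'ft_force': array([ 0.60543255,  0.31816887, -0.00204318]), 'wrist_torque': array([-0.00042657,  0.01685488,  0.00763783]), 'gripper_width': 0.08548353042630108}
side {'fx': 424.94207291459855, 'fy': 424.94207291459855, 'cx': 275.2596438494337, 'cy': 210.81213607323403, 'k1': -0.10127918837306307, 'extrinsics': array([[ 0.95606384, -0.17056058,  0.23843451,  0.38167633],
       [-0.29298587, -0.58382357,  0.75717192, -0.63429991],
       [ 0.01006001, -0.79376264, -0.60814445,  0.56826545],
       [ 0.        ,  0.        ,  0.        ,  1.        ]])}
top {'fx': 500.053201404419, 'fy': 500.053201404419, 'cx': 279.9839858554851, 'cy': 209.7879156997706, 'k1': -0.0772404143650357, 'extrinsics': array([[ 1.36141790e-02, -9.81813047e-01,  1.89361547e-01,
         3.88715727e-01],
       [-9.99906854e-01, -1.31845171e-02,  3.52859421e-03,
        -4.63163346e-03],
       [-9.67779283e-04, -1.89391948e-01, -9.81901091e-01,
         1.05419792e+00],
       [ 0.00000000e+00,  0.00000000e+00,  0.00000000e+00,
         1.00000000e+00]])}
```

View pics/side0.png

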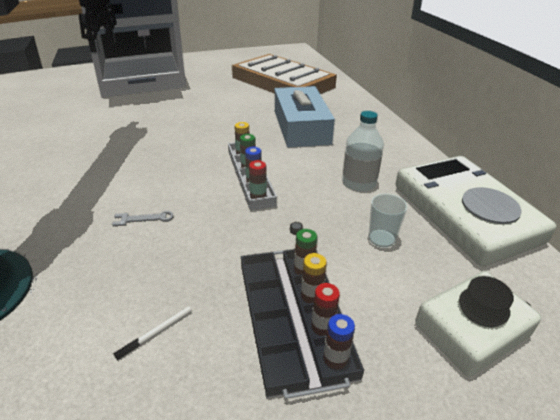

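View pics/top0.png

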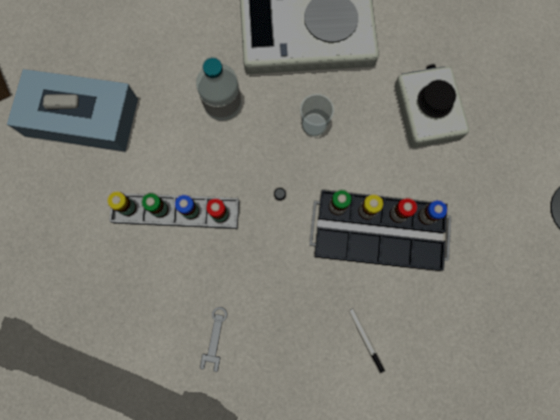

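Side: rack far→near is yellow(242,128), green, blue, red(257,167); tray far→near is green(306,237), yellow, red, blue(341,325). The top view agrees. There is a white strip between the tray rows at about (382,230) in the top view; I'll check its height.

```bash
cat > h.py <<'E'
import numpy as np,cv2
def ray(d,uv):
    K=np.array([[d["fx"],0,d["cx"]],[0,d["fy"],d["cy"]],[0,0,1.]])
    p=cv2.undistortPoints(np.array(uv,float).reshape(-1,1,2),K,np.array([d["k1"],0,0,0,0]))[:,0]
    E=d["extrinsics"]; v=np.c_[p,np.ones(len(p))]@E[:3,:3].T
    return E[:3,3],v
def plane(d,uv,z):
    o,v=ray(d,uv); return o+v*((z-o[2])/v[:,2])[:,None]
def tri(d1,u1,d2,u2):
    o1,v1=ray(d1,[u1]);o2,v2=ray(d2,[u2]);v1=v1[0]/np.linalg.norm(v1);v2=v2[0]/np.linalg.norm(v2)
    s=np.linalg.lstsq(np.c_[v1,-v2],o2-o1,rcond=None)[0]
    a=o1+s[0]*v1;b=o2+s[1]*v2
    return (a+b)/2,np.linalg.norm(a-b)
def caps(img):
    h=cv2.cvtColor(img,cv2.COLOR_RGB2HSV);H,S,V=[h[:,:,i].astype(int) for i in range(3)]
    R={"red":((H<6)|(H>172))&(S>190)&(V>110),"yellow":(H>17)&(H<30)&(S>170)&(V>130),"green":(H>50)&(H<80)&(S>150)&(V>50),"blue":(H>108)&(H<128)&(S>140)&(V>90)}
    out={}
    for k,m in R.items():
        n,l,st,c=cv2.connectedComponentsWithStats(m.astype(np.uint8))
        out[k]=[(c[i].round(1).tolist(),st[i].tolist()) for i in range(1,n) if st[i,4]>40]
    return out
E
python3 - <<'E'
from h import *
from cell import env,get_image
D={n:get_image(n) for n in("side","top")}
C={n:caps(D[n]["image"]) for n in D}
for n in C:
  for k in C[n]:
    print(n,k,[(c,s) for c,s in C[n][k]])
for k in C["top"]:
    for c,s in C["top"][k]:
        print(k,plane(D["top"],[c],0.090)[0].round(4))
I=D["top"]["image"]
cv2.imwrite("pics/t_tray.png",cv2.resize(I[170:290,290:470,::-1],None,fx=4,fy=4,interpolation=cv2.INTER_CUBIC))
cv2.imwrite("pics/t_rack.png",cv2.resize(I[170:250,90:260,::-1],None,fx=4,fy=4,interpolation=cv2.INTER_CUBIC))
I=D["side"]["image"]
cv2.imwrite("pics/s_tray.png",cv2.resize(I[220:410,220:380,::-1],None,fx=3,fy=3,interpolation=cv2.INTER_CUBIC))
E
```

```text
side red [([326.3, 292.3], [316, 283, 22, 18, 190])]
side yellow [([314.3, 261.2], [304, 253, 22, 17, 206])]
side green []
side blue [([252.6, 150.9], [246, 147, 15, 8, 69]), ([340.8, 325.2], [329, 314, 25, 22, 344])]
top red [([407.0, 206.9], [399, 199, 18, 16, 140]), ([215.2, 207.7], [207, 200, 17, 16, 139])]
top yellow [([116.0, 200.0], [108, 192, 16, 16, 129]), ([373.5, 203.2], [366, 196, 16, 16, 139])]
top green [([341.4, 199.4], [333, 191, 19, 17, 168]), ([151.4, 202.4], [143, 194, 17, 17, 145])]
top blue [([183.9, 203.9], [176, 196, 17, 17, 172]), ([437.3, 209.3], [429, 201, 18, 17, 179])]
red [ 0.5838 -0.252   0.09  ]
red [0.5771 0.1264 0.09  ]
yellow [0.5901 0.3252 0.09  ]
yellow [ 0.5904 -0.1855  0.09  ]
green [ 0.5972 -0.1221  0.09  ]
green [0.5861 0.2536 0.09  ]
blue [0.584  0.1887 0.09  ]
blue [ 0.5798 -0.3124  0.09  ]
```

View pics/t_tray.png

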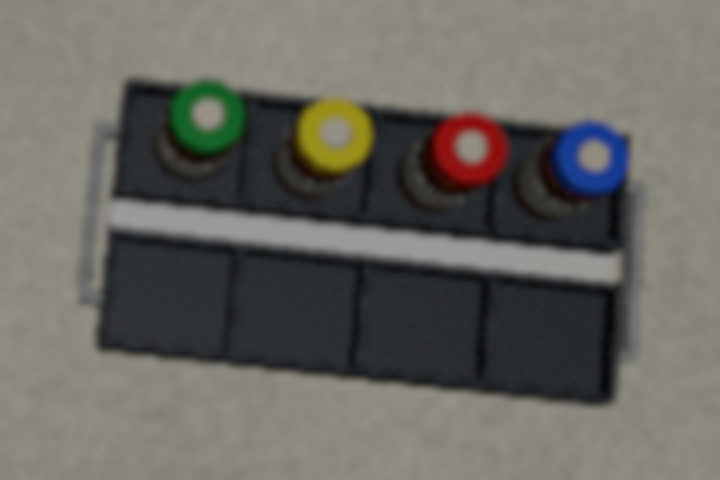

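View pics/t_rack.png

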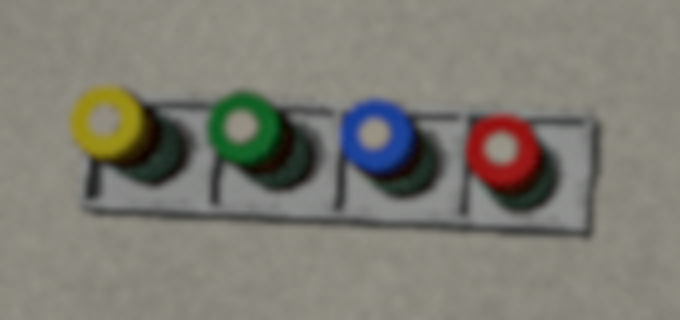

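View pics/s_tray.png

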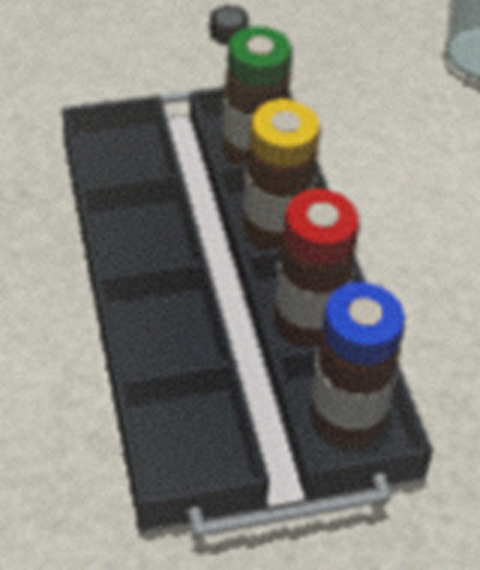

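Run:
```python
from h import *
from cell import env,get_image
d=get_image("top");s=get_image("side")
f=lambda x,y,ox,oy,k:((x+.5)/k-.5+ox,(y+.5)/k-.5+oy)
# tray, top view
P=dict(TL=(130,82),TR=(628,135),BR=(612,403),BL=(100,348),SL=(112,216),SR=(621,267))
for k,(x,y) in P.items():
    uv=f(x,y,290,170,4);print(k,plane(d,[uv],.032)[0].round(4),plane(d,[uv],0)[0].round(4))
# side view: white strip mask / tray corners
for k,(x,y) in dict(FL=(64,110),NL=(140,522),NR=(428,450),SF=(177,108),SN=(285,502)).items():
    uv=f(x,y,220,220,3);print("side",k,plane(s,[uv],.032)[0].round(4))
for k,(x,y) in dict(TL=(100,100),TR=(597,118),BR=(588,235),BL=(86,210)).items():
    uv=f(x,y,90,170,4);print("rack",k,plane(d,[uv],.032)[0].round(4),plane(d,[uv],0)[0].round(4))
# caps: white dot centre
C=caps(d["image"])
for k in C:
    for c,b in C[k]:
        bc=(b[0]+(b[2]-1)/2,b[1]+(b[3]-1)/2)
        print(k,plane(d,[bc],.096)[0].round(4),plane(d,[c],.096)[0].round(4))
# dots in side
I=s["image"]
cv2.imwrite("pics/s_rack.png",cv2.resize(I[110:220,210:310,::-1],None,fx=5,fy=5,interpolation=cv2.INTER_CUBIC))
```

```text
TL [ 0.6291 -0.0888  0.032 ] [ 0.6366 -0.0915  0.    ]
TR [ 0.6043 -0.3515  0.032 ] [ 0.6111 -0.3623  0.    ]
BR [ 0.4637 -0.3365  0.032 ] [ 0.466  -0.3469 -0.    ]
BL [ 0.4892 -0.0732  0.032 ] [ 0.4923 -0.0753  0.    ]
SL [ 0.5577 -0.0793  0.032 ] [ 0.563  -0.0817  0.    ]
SR [ 0.5342 -0.3444  0.032 ] [ 0.5387 -0.355   0.    ]
side FL [ 0.4921 -0.0795  0.032 ]
side NL [ 0.4619 -0.35    0.032 ]
side NR [ 0.6019 -0.3548  0.032 ]
side SF [ 0.5584 -0.0971  0.032 ]
side SN [ 0.5277 -0.3597  0.032 ]
rack TL [0.6138 0.3489 0.032 ] [0.6208 0.36   0.    ]
rack TR [0.6074 0.0853 0.032 ] [0.6143 0.0882 0.    ]
rack BR [0.5455 0.0882 0.032 ] [0.5504 0.0911 0.    ]
rack BL [0.5548 0.3518 0.032 ] [0.56  0.363 0.   ]
red [ 0.5834 -0.2515  0.096 ] [ 0.5826 -0.2504  0.096 ]
red [0.5764 0.126  0.096 ] [0.576  0.1258 0.096 ]
yellow [0.5899 0.3242 0.096 ] [0.5889 0.3233 0.096 ]
yellow [ 0.5885 -0.1844  0.096 ] [ 0.5891 -0.1844  0.096 ]
green [ 0.5967 -0.1225  0.096 ] [ 0.5959 -0.1216  0.096 ]
green [0.5857 0.2529 0.096 ] [0.5849 0.252  0.096 ]
blue [0.5825 0.1873 0.096 ] [0.5825 0.1875 0.096 ]
blue [ 0.5792 -0.3109  0.096 ] [ 0.5786 -0.3105  0.096 ]
```

View pics/s_rack.png

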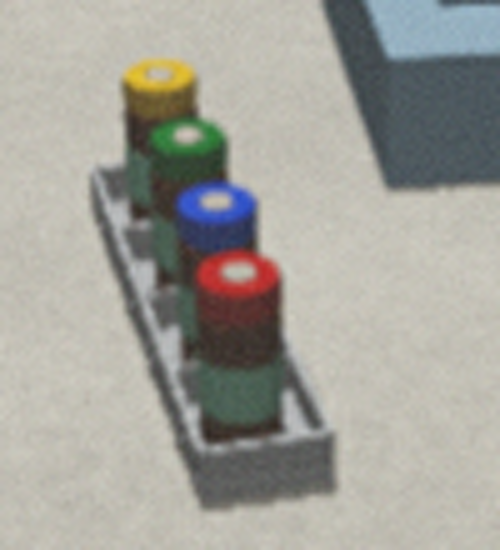

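Run:
```python
from h import *
from cell import env,get_image
from scipy.spatial.transform import Rotation as R
d=get_image("top");s=get_image("side")
f=lambda x,y,ox,oy,k:((x+.5)/k-.5+ox,(y+.5)/k-.5+oy)
T=dict(y=(104,122),g=(240,125),b=(374,133),r=(502,148));S=dict(y=(158,75),g=(188,135),b=(216,202),r=(238,272))
for k in T: 
    p,e=tri(d,f(*T[k],90,170,4),s,f(*S[k],210,110,5));print(k,p.round(4),round(e,4),plane(d,[f(*T[k],90,170,4)],.096)[0].round(4))
T=dict(g=(208,115),y=(336,131),r=(471,147),b=(594,156));S=dict(g=(260,45),y=(285,122),r=(323,214),b=(365,312))
for k in T: 
    p,e=tri(d,f(*T[k],290,170,4),s,f(*S[k],220,220,3));print("first",k,p.round(4),round(e,4),plane(d,[f(*T[k],290,170,4)],.096)[0].round(4))
for u in((231,300),(355,315),(483,328)): print(plane(d,[f(*u,290,170,4)],.032)[0].round(4))
q=env.sense()["orientation"];M=R.from_quat(q[[1,2,3,0]]).as_matrix();print(M.round(3));print(np.degrees(np.arctan2(M[1,0],M[0,0])))
```

```text
y [0.5903 0.3254 0.0913] 0.0014 [0.5886 0.3239 0.096 ]
g [0.5891 0.2568 0.092 ] 0.0007 [0.5879 0.2557 0.096 ]
b [0.5858 0.1899 0.0921] 0.0004 [0.5848 0.1891 0.096 ]
r [0.5789 0.1261 0.0932] 0.0005 [0.5781 0.1258 0.096 ]
first g [ 0.5989 -0.1222  0.0933] 0.0008 [ 0.5979 -0.1218  0.096 ]
first y [ 0.5909 -0.1851  0.0932] 0.001 [ 0.5908 -0.1847  0.096 ]
first r [ 0.5844 -0.2519  0.0936] 0.0004 [ 0.5837 -0.2512  0.096 ]
first b [ 0.5804 -0.313   0.0935] 0.0002 [ 0.58   -0.3122  0.096 ]
[ 0.5147 -0.1406  0.032 ]
[ 0.5077 -0.2045  0.032 ]
[ 0.5017 -0.2708  0.032 ]
[[ 0.428 -0.    -0.904]
 [ 0.904 -0.     0.428]
 [-0.    -1.    -0.   ]]
64.68478757568731
```

Call:
play_rows([
  {"yaw": 7,"hand": 6},
  {"yaw": 7,"hand": 6},
  {"yaw": 7,"hand": 6},
  {"yaw": 7,"hand": 6},
  {"yaw": 7,"hand": 6},
  {"yaw": 7,"hand": 6},
  {"yaw": 7,"hand": 6},
  {"yaw": 7,"hand": 6},
  {"yaw": 7,"hand": 6},
  {"yaw": 7,"hand": 6},
], newtons=30)

```text
invalid input
```

```bash
cat > go.py <<'E'
import sys,numpy as np
from cell import env
from scipy.spatial.transform import Rotation as R
def st():
    s=env.sense();q=s["orientation"];M=R.from_quat(q[[1,2,3,0]]).as_matrix()
    print("t%.2f"%s["clock"],s["eef_pos"].round(4),"phi %.2f"%np.degrees(np.arctan2(M[1,0],M[0,0])),"w %.4f"%s["gripper_width"],s["ft_force"].round(1));return s,M
if __name__=="__main__":
    s,M=st()
    p=s["eef_pos"]
    for a in sys.argv[1:]:
        t=np.array([float(v) for v in a.split(",")]);print(a,"tool cm",((t-p)@M*100).round(2));p=t
E
python3 go.py .588,.324,.20 .588,.324,.068
```

```text
t0.40 [0.2779 0.5875 0.2531] phi 64.68 w 0.0853 [0.5 0.2 0.5]
.588,.324,.20 tool cm [-10.56   5.32 -39.3 ]
.588,.324,.068 tool cm [ 0.  13.2  0. ]
```

Call:
play_rows([
  {"hand": 6,"tx": 0,"ty": 0,"tz": 0,"yaw": 7},
  {"hand": 6,"tx": 0,"ty": 0,"tz": 0,"yaw": 7},
  {"hand": 6,"tx": 0,"ty": 0,"tz": 0,"yaw": 7},
  {"hand": 6,"tx": 0,"ty": 0,"tz": 0,"yaw": 7},
  {"hand": 6,"tx": 0,"ty": 0,"tz": 0,"yaw": 7},
  {"hand": 6,"tx": 0,"ty": 0,"tz": 0,"yaw": 7},
  {"hand": 6,"tx": 0,"ty": 0,"tz": 0,"yaw": 7},
  {"hand": 6,"tx": 0,"ty": 0,"tz": 0,"yaw": 7},
  {"hand": 6,"tx": 0,"ty": 0,"tz": 0,"yaw": 7},
  {"hand": 6,"tx": 0,"ty": 0,"tz": 0,"yaw": 7},
], newtons=30)

```text
clock: 1.23
eef_pos: [0.2779, 0.5876, 0.2533]
orientation: [0.706, -0.706, 0.035, -0.035]
ft_force: [-0.7, 1.1, 1.0]
gripper_width: 0.0598
```

```bash
python3 go.py .588,.324,.20 .588,.324,.068
```

```text
t1.23 [0.2779 0.5876 0.2533] phi -5.66 w 0.0598 [-0.7  1.1  1. ]
.588,.324,.20 tool cm [ 33.46   5.33 -23.18]
.588,.324,.068 tool cm [ 0.  13.2 -0. ]
```

Call:
play_rows([
  {"hand": 6,"tx": 3.3,"ty": 0,"tz": -2.3,"yaw": 0},
  {"hand": 6,"tx": 3.3,"ty": 0,"tz": -2.3,"yaw": 0},
  {"hand": 6,"tx": 3.3,"ty": 0,"tz": -2.3,"yaw": 0},
  {"hand": 6,"tx": 3.3,"ty": 0,"tz": -2.3,"yaw": 0},
  {"hand": 6,"tx": 3.3,"ty": 0,"tz": -2.3,"yaw": 0},
  {"hand": 6,"tx": 3.3,"ty": 0,"tz": -2.3,"yaw": 0},
  {"hand": 6,"tx": 3.3,"ty": 0,"tz": -2.3,"yaw": 0},
  {"hand": 6,"tx": 3.3,"ty": 0,"tz": -2.3,"yaw": 0},
  {"hand": 6,"tx": 3.3,"ty": 0,"tz": -2.3,"yaw": 0},
  {"hand": 6,"tx": 3.3,"ty": 0,"tz": -2.3,"yaw": 0},
])

```text
clock: 2.07
eef_pos: [0.5864, 0.3267, 0.2535]
orientation: [0.706, -0.706, 0.033, -0.033]
ft_force: [0.8, 1.0, -0.2]
gripper_width: 0.0598
```

```bash
python3 go.py .588,.324,.068
```

```text
t2.07 [0.5864 0.3267 0.2535] phi -5.30 w 0.0598 [ 0.8  1.  -0.2]
.588,.324,.068 tool cm [ 0.18 18.55 -0.26]
```

Call:
play_rows([
  {"hand": 6,"tx": 0.2,"ty": 3,"tz": -0.3,"yaw": 0},
  {"hand": 6,"tx": 0,"ty": 3.5,"tz": 0,"yaw": 0},
  {"hand": 6,"tx": 0,"ty": 3.5,"tz": 0,"yaw": 0},
  {"hand": 6,"tx": 0,"ty": 3,"tz": 0,"yaw": 0},
  {"hand": 6,"tx": 0,"ty": 2.5,"tz": 0,"yaw": 0},
  {"hand": 6,"tx": 0,"ty": 2,"tz": 0,"yaw": 0},
  {"hand": 6,"tx": 0,"ty": 1,"tz": 0,"yaw": 0},
  {"hand": 6,"tx": 0,"ty": 0,"tz": 0,"yaw": 0},
  {"hand": 6,"tx": 0,"ty": 0,"tz": 0,"yaw": 0},
  {"hand": 6,"tx": 0,"ty": 0,"tz": 0,"yaw": 0},
])

```text
clock: 2.9
eef_pos: [0.588, 0.3254, 0.07]
orientation: [0.707, -0.706, 0.032, -0.034]
ft_force: [0.5, -0.2, 0.2]
gripper_width: 0.0603
```

```bash
python3 go.py .588,.324,.068
python3 - <<'E'
from cell import get_image
import cv2
a=get_image("top")["image"];b=get_image("side")["image"]
cv2.imwrite("pics/p1.png",cv2.resize(cv2.hconcat([a[150:270,60:260],b[60:180,180:380]])[:,:,::-1],None,fx=2,fy=2))
E
```

```text
t2.90 [0.588  0.3254 0.07  ] phi -5.31 w 0.0603 [ 0.5 -0.2  0.2]
.588,.324,.068 tool cm [ 0.01  0.2  -0.14]
```

View pics/p1.png

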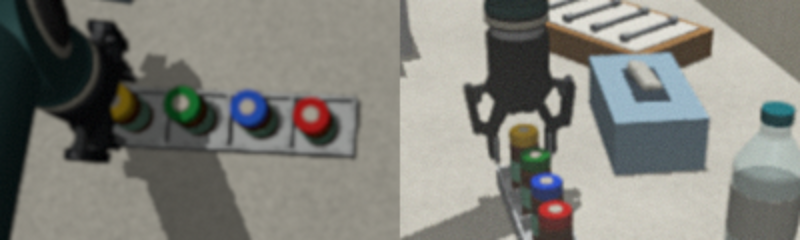

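The jaws straddle the yellow bottle, and the side view has yellow at (523,135) between the fingers. I'll close on it now.

Call:
play_rows([
  {"hand": 3,"tx": 0,"ty": 0.2,"tz": 0,"yaw": 0},
  {"hand": 3,"tx": 0,"ty": 0,"tz": 0,"yaw": 0},
  {"hand": 3,"tx": 0,"ty": 0,"tz": 0,"yaw": 0},
  {"hand": 3,"tx": 0,"ty": 0,"tz": 0,"yaw": 0},
  {"hand": 3,"tx": 0,"ty": 0,"tz": 0,"yaw": 0},
  {"hand": 3,"tx": 0,"ty": 0,"tz": 0,"yaw": 0},
  {"hand": 3,"tx": 0,"ty": 0,"tz": 0,"yaw": 0},
  {"hand": 3,"tx": 0,"ty": -0.5,"tz": 0,"yaw": 0},
  {"hand": 3,"tx": 0,"ty": -0.5,"tz": 0,"yaw": 0},
  {"hand": 3,"tx": 0,"ty": 0,"tz": 0,"yaw": 0},
], newtons=30)

```text
clock: 3.83
eef_pos: [0.5871, 0.325, 0.077]
orientation: [0.706, -0.706, 0.033, -0.033]
ft_force: [0.4, -0.3, -1.3]
gripper_width: 0.0376
```

```bash
python3 go.py .511,-.177,.078
python3 - <<'E'
from cell import get_image
import cv2
a=get_image("top")["image"];b=get_image("side")["image"]
cv2.imwrite("pics/p2.png",cv2.resize(cv2.hconcat([a[150:270,60:260],b[60:180,180:380]])[:,:,::-1],None,fx=2,fy=2))
E
```

```text
t3.83 [0.5871 0.325  0.077 ] phi -5.31 w 0.0376 [ 0.4 -0.3 -1.3]
.511,-.177,.078 tool cm [ -2.93  -0.13 -50.68]
```

View pics/p2.png

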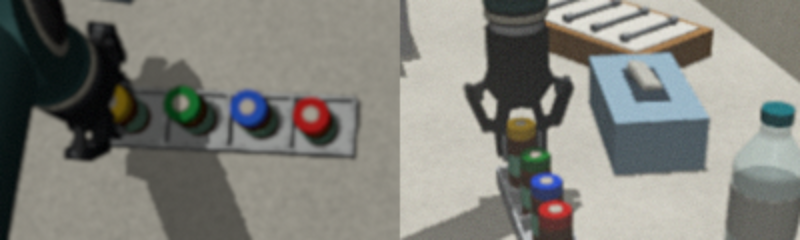

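Call:
play_rows([
  {"hand": 3,"tx": 0,"ty": -0.5,"tz": 0,"yaw": 0},
  {"hand": 3,"tx": 0,"ty": -1,"tz": 0,"yaw": 0},
  {"hand": 3,"tx": 0,"ty": -2,"tz": 0,"yaw": 0},
  {"hand": 3,"tx": 0,"ty": -2,"tz": 0,"yaw": 0},
  {"hand": 3,"tx": 0,"ty": -2,"tz": 0,"yaw": 0},
  {"hand": 3,"tx": 0,"ty": -2,"tz": 0,"yaw": 0},
  {"hand": 3,"tx": 0,"ty": -1.5,"tz": 0,"yaw": 0},
  {"hand": 3,"tx": 0,"ty": -1,"tz": -0.5,"yaw": 0},
  {"hand": 3,"tx": 0,"ty": 0,"tz": -1,"yaw": 0},
  {"hand": 3,"tx": 0,"ty": 0,"tz": -2,"yaw": 0},
], newtons=40)

```text
clock: 4.77
eef_pos: [0.5832, 0.2915, 0.1966]
orientation: [0.707, -0.706, 0.031, -0.032]
ft_force: [0.2, 0.1, -1.7]
gripper_width: 0.0371
```

Call:
play_rows([
  {"hand": 3,"tx": -0.2,"ty": 0,"tz": -3,"yaw": 0},
  {"hand": 3,"tx": -0.3,"ty": 0,"tz": -3,"yaw": 0},
  {"hand": 3,"tx": -0.3,"ty": 0,"tz": -3,"yaw": 0},
  {"hand": 3,"tx": -0.3,"ty": 0,"tz": -3,"yaw": 0},
  {"hand": 3,"tx": -0.3,"ty": 0,"tz": -3,"yaw": 0},
  {"hand": 3,"tx": -0.3,"ty": 0,"tz": -3,"yaw": 0},
  {"hand": 3,"tx": -0.3,"ty": 0,"tz": -3,"yaw": 0},
  {"hand": 3,"tx": -0.3,"ty": 0,"tz": -3,"yaw": 0},
  {"hand": 3,"tx": -0.3,"ty": 0,"tz": -3,"yaw": 0},
  {"hand": 3,"tx": -0.3,"ty": 0,"tz": -3,"yaw": 0},
])

```text
clock: 5.6
eef_pos: [0.5253, -0.0084, 0.1955]
orientation: [-0.706, 0.706, -0.034, 0.033]
ft_force: [1.7, -0.8, -1.2]
gripper_width: 0.0369
```

Call:
play_rows([
  {"hand": 3,"tx": 0,"ty": 0,"tz": -3,"yaw": 0},
  {"hand": 3,"tx": 0,"ty": 0,"tz": -3,"yaw": 0},
  {"hand": 3,"tx": 0,"ty": 0,"tz": -3,"yaw": 0},
  {"hand": 3,"tx": 0,"ty": 0,"tz": -3,"yaw": 0},
  {"hand": 3,"tx": 0,"ty": 0,"tz": -2.5,"yaw": 0},
  {"hand": 3,"tx": 0,"ty": 0,"tz": -2,"yaw": 0},
  {"hand": 3,"tx": 0,"ty": 0,"tz": -1,"yaw": 0},
  {"hand": 3,"tx": 0,"ty": 0,"tz": -0.3,"yaw": 0},
  {"hand": 3,"tx": 0,"ty": 0,"tz": 0,"yaw": 0},
  {"hand": 3,"tx": 0,"ty": 0,"tz": 0,"yaw": 0},
])

```text
clock: 6.43
eef_pos: [0.5104, -0.1819, 0.1959]
orientation: [0.707, -0.706, 0.033, -0.032]
ft_force: [0.4, 0.7, -1.4]
gripper_width: 0.037
```

```bash
python3 go.py .511,-.177,.068
python3 - <<'E'
from cell import get_image
import cv2
a=get_image("top")["image"];b=get_image("side")["image"]
cv2.imwrite("pics/p3.png",cv2.resize(cv2.hconcat([a[150:350,270:470],b[150:350,180:380]])[:,:,::-1],None,fx=2,fy=2))
E
```

```text
t6.43 [ 0.5104 -0.1819  0.1959] phi -5.25 w 0.0370 [ 0.4  0.7 -1.4]
.511,-.177,.068 tool cm [ 0.02 12.79  0.49]
```

View pics/p3.png

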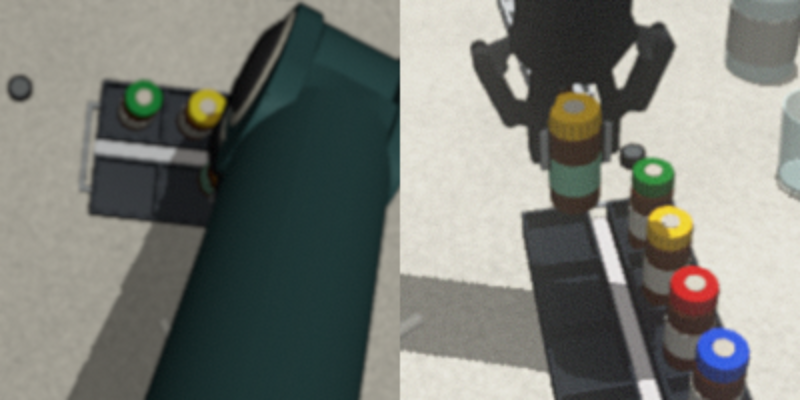

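Yellow is held upright. Next I lower it to just above the floor.

Call:
play_rows([
  {"hand": 3,"tx": 0,"ty": 1,"tz": 0.5,"yaw": 0},
  {"hand": 3,"tx": 0,"ty": 2,"tz": 0,"yaw": 0},
  {"hand": 3,"tx": 0,"ty": 2.5,"tz": 0,"yaw": 0},
  {"hand": 3,"tx": 0,"ty": 2.5,"tz": 0,"yaw": 0},
  {"hand": 3,"tx": 0,"ty": 2,"tz": 0,"yaw": 0},
  {"hand": 3,"tx": 0,"ty": 1.2,"tz": 0,"yaw": 0},
  {"hand": 3,"tx": 0,"ty": 0.7,"tz": 0,"yaw": 0},
  {"hand": 3,"tx": 0,"ty": 0.3,"tz": 0,"yaw": 0},
  {"hand": 3,"tx": 0,"ty": 0.1,"tz": 0,"yaw": 0},
  {"hand": 3,"tx": 0,"ty": 0,"tz": 0,"yaw": 0},
])

```text
clock: 7.37
eef_pos: [0.5116, -0.1784, 0.0739]
orientation: [-0.706, 0.706, -0.032, 0.033]
ft_force: [1.2, 0.9, -0.8]
gripper_width: 0.0372
```

```bash
python3 go.py .511,-.177,.068
python3 - <<'E'
from cell import get_image
import cv2
a=get_image("top")["image"];b=get_image("side")["image"]
cv2.imwrite("pics/p4.png",cv2.resize(cv2.hconcat([a[150:350,270:470],b[200:400,180:380]])[:,:,::-1],None,fx=2,fy=2))
E
```

```text
t7.37 [ 0.5116 -0.1784  0.0739] phi -5.31 w 0.0372 [ 1.2  0.9 -0.8]
.511,-.177,.068 tool cm [-0.07  0.59  0.14]
```

View pics/p4.png

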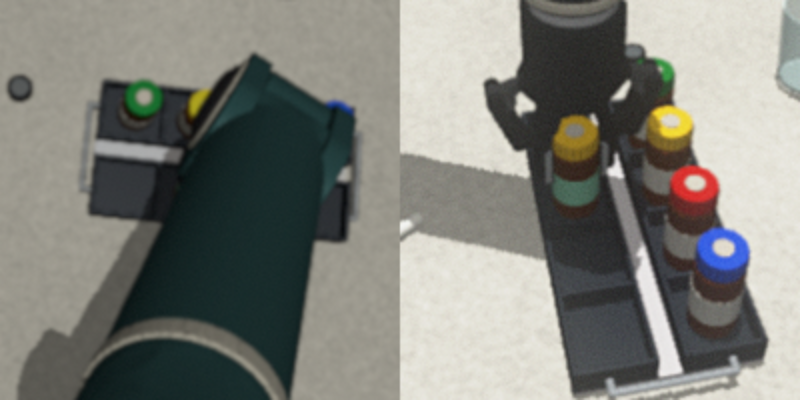

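Call:
play_rows([
  {"hand": 3,"tx": 0,"ty": 0.1,"tz": 0,"yaw": 0},
  {"hand": 3,"tx": 0,"ty": 0.1,"tz": 0.1,"yaw": 0},
  {"hand": 3,"tx": 0,"ty": 0.1,"tz": 0,"yaw": 0},
  {"hand": 3,"tx": 0,"ty": 0.1,"tz": 0,"yaw": 0},
  {"hand": 3,"tx": 0,"ty": 0.1,"tz": 0,"yaw": 0},
  {"hand": 3,"tx": 0,"ty": 0.05,"tz": 0,"yaw": 0},
  {"hand": 3,"tx": 0,"ty": 0.05,"tz": 0,"yaw": 0},
  {"hand": 3,"tx": 0,"ty": 0,"tz": 0,"yaw": 0},
  {"hand": 3,"tx": 0,"ty": 0,"tz": 0,"yaw": 0},
  {"hand": 3,"tx": 0,"ty": 0,"tz": 0,"yaw": 0},
])

```text
clock: 8.3
eef_pos: [0.5111, -0.1774, 0.0673]
orientation: [0.706, -0.706, 0.033, -0.033]
ft_force: [-0.0, 0.0, 0.2]
gripper_width: 0.0372
```

Call:
play_rows([
  {"hand": 3,"tx": 0,"ty": 0.1,"tz": 0,"yaw": 0},
  {"hand": 4.2,"tx": 0,"ty": 0,"tz": 0,"yaw": 0},
  {"hand": 4.6,"tx": 0,"ty": 0,"tz": 0,"yaw": 0},
  {"hand": 5,"tx": 0,"ty": 0,"tz": 0,"yaw": 0},
  {"hand": 5.4,"tx": 0,"ty": 0,"tz": 0,"yaw": 0},
  {"hand": 5.6,"tx": 0,"ty": 0,"tz": 0,"yaw": 0},
  {"hand": 5.6,"tx": 0,"ty": 0,"tz": 0,"yaw": 0},
  {"hand": 5.6,"tx": 0,"ty": -1,"tz": 0,"yaw": 0},
  {"hand": 5.6,"tx": 0,"ty": -2,"tz": 0,"yaw": 0},
  {"hand": 5.6,"tx": 0,"ty": -3,"tz": 0,"yaw": 0},
])

```text
clock: 9.13
eef_pos: [0.5094, -0.1769, 0.1256]
orientation: [0.707, -0.706, 0.035, -0.031]
ft_force: [0.2, 0.1, -0.7]
gripper_width: 0.0558
```

```bash
python3 go.py .587,.2545,.16  .587,.2545,.068
```

```text
t9.13 [ 0.5094 -0.1769  0.1256] phi -5.33 w 0.0558 [ 0.2  0.1 -0.7]
.587,.2545,.16 tool cm [ 3.7  -3.45 43.68]
.587,.2545,.068 tool cm [ 0.04  9.2  -0.  ]
```

Call:
play_rows([
  {"hand": 6,"tx": 0,"ty": -3.5,"tz": 0,"yaw": 0},
  {"hand": 6,"tx": 0.4,"ty": 0,"tz": 3.8,"yaw": 0},
  {"hand": 6,"tx": 0.4,"ty": 0,"tz": 3.8,"yaw": 0},
  {"hand": 6,"tx": 0.4,"ty": 0,"tz": 3.8,"yaw": 0},
  {"hand": 6,"tx": 0.4,"ty": 0,"tz": 3.8,"yaw": 0},
  {"hand": 6,"tx": 0.4,"ty": 0,"tz": 3.8,"yaw": 0},
  {"hand": 6,"tx": 0.4,"ty": 0,"tz": 3.8,"yaw": 0},
  {"hand": 6,"tx": 0.4,"ty": 0,"tz": 3.8,"yaw": 0},
  {"hand": 6,"tx": 0.4,"ty": 0,"tz": 3.8,"yaw": 0},
  {"hand": 6,"tx": 0.4,"ty": 0,"tz": 3.8,"yaw": 0},
])

```text
clock: 9.97
eef_pos: [0.5788, 0.1618, 0.1622]
orientation: [0.706, -0.706, 0.033, -0.033]
ft_force: [0.2, -0.3, 0.1]
gripper_width: 0.06
```

Call:
play_rows([
  {"hand": 6,"tx": 0.1,"ty": 0,"tz": 3.8,"yaw": 0},
  {"hand": 6,"tx": 0,"ty": 0,"tz": 3,"yaw": 0},
  {"hand": 6,"tx": 0,"ty": 0,"tz": 2,"yaw": 0},
  {"hand": 6,"tx": 0,"ty": 0,"tz": 0.7,"yaw": 0},
  {"hand": 6,"tx": 0,"ty": 0,"tz": 0,"yaw": 0},
  {"hand": 6,"tx": 0,"ty": 0,"tz": 0,"yaw": 0},
  {"hand": 6,"tx": 0,"ty": 0,"tz": 0,"yaw": 0},
  {"hand": 6,"tx": 0,"ty": 0,"tz": 0,"yaw": 0},
  {"hand": 6,"tx": 0,"ty": 0,"tz": 0,"yaw": 0},
  {"hand": 6,"tx": 0,"ty": 0,"tz": 0,"yaw": 0},
])

```text
clock: 10.8
eef_pos: [0.5886, 0.2532, 0.1615]
orientation: [-0.706, 0.706, -0.033, 0.033]
ft_force: [1.1, 0.6, 0.1]
gripper_width: 0.0599
```

```bash
python3 go.py .587,.2545,.068
cat > chk.py <<'E'
import sys
from h import *
from cell import get_image
d=get_image("top");s=get_image("side");n=sys.argv[1]
a=d["image"];b=s["image"]
cv2.imwrite(f"pics/{n}.png",cv2.resize(cv2.hconcat([a[150:350,270:470],b[200:400,180:380]])[:,:,::-1],None,fx=2,fy=2))
c0=np.array([.5478,-.2138]);t=np.radians(-5.4);Rm=np.array([[np.cos(t),-np.sin(t)],[np.sin(t),np.cos(t)]])
C=caps(a)
for k in C:
    for c,q in C[k]:
        p=plane(d,[c],.095)[0];print(k,p.round(4),"tray mm",((p[:2]-c0)@Rm*1000).round(1),q[4])
E
python3 chk.py c1
```

```text
t10.80 [0.5886 0.2532 0.1615] phi -5.41 w 0.0599 [1.1 0.6 0.1]
.587,.2545,.068 tool cm [-0.18  9.35  0.12]
red [ 0.582  -0.2505  0.095 ] tray mm [ 37.5 -33.3] 151
red [0.576  0.1255 0.095 ] tray mm [ -3.9 340.4] 141
yellow [ 0.5891 -0.184   0.095 ] tray mm [38.3 33.5] 158
yellow [ 0.5112 -0.1787  0.095 ] tray mm [-39.7  31.5] 172
green [ 0.5957 -0.1215  0.095 ] tray mm [39.  96.4] 174
green [0.5863 0.2538 0.095 ] tray mm [ -5.7 469.1] 125
blue [0.5846 0.186  0.095 ] tray mm [ -1.  401.5] 150
blue [ 0.5788 -0.3106  0.095 ] tray mm [ 40.  -93.5] 180
```

View pics/c1.png

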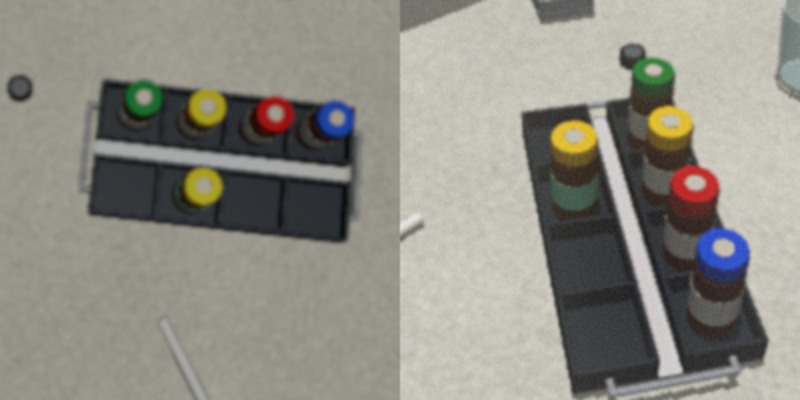

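Yellow stands upright in its pocket and measures about (-40, 31.5) mm in the tray frame. Green is next.

Call:
play_rows([
  {"hand": 6,"tx": -0.1,"ty": 1.5,"tz": 0.1,"yaw": 0},
  {"hand": 6,"tx": 0,"ty": 2.5,"tz": 0,"yaw": 0},
  {"hand": 6,"tx": 0,"ty": 2.5,"tz": 0,"yaw": 0},
  {"hand": 6,"tx": 0,"ty": 1.8,"tz": 0,"yaw": 0},
  {"hand": 6,"tx": 0,"ty": 0.8,"tz": 0,"yaw": 0},
  {"hand": 6,"tx": 0,"ty": 0.2,"tz": 0,"yaw": 0},
  {"hand": 6,"tx": 0,"ty": 0,"tz": 0,"yaw": 0},
  {"hand": 6,"tx": 0,"ty": 0,"tz": 0,"yaw": 0},
  {"hand": 6,"tx": 0,"ty": 0,"tz": 0,"yaw": 0},
  {"hand": 3,"tx": 0,"ty": 0,"tz": 0,"yaw": 0},
])

```text
clock: 11.73
eef_pos: [0.5883, 0.2558, 0.0696]
orientation: [0.707, -0.706, 0.032, -0.033]
ft_force: [-0.7, 0.6, -0.5]
gripper_width: 0.0494
```

Call:
play_rows([
  {"hand": 3,"tx": 0,"ty": 0,"tz": 0,"yaw": 0},
  {"hand": 3,"tx": 0,"ty": 0,"tz": 0,"yaw": 0},
  {"hand": 3,"tx": 0,"ty": 0,"tz": 0,"yaw": 0},
  {"hand": 3,"tx": 0,"ty": 0,"tz": 0,"yaw": 0},
  {"hand": 3,"tx": 0,"ty": 0,"tz": 0,"yaw": 0},
  {"hand": 3,"tx": 0,"ty": 0,"tz": 0,"yaw": 0},
  {"hand": 3,"tx": 0,"ty": 0,"tz": 0,"yaw": 0},
  {"hand": 3,"tx": 0,"ty": 0,"tz": 0,"yaw": 0},
  {"hand": 3,"tx": 0,"ty": 0,"tz": 0,"yaw": 0},
  {"hand": 3,"tx": 0,"ty": 0,"tz": 0,"yaw": 0},
], newtons=40)

```text
clock: 12.57
eef_pos: [0.5882, 0.2558, 0.0695]
orientation: [0.707, -0.706, 0.032, -0.033]
ft_force: [-0.3, 0.2, 6.1]
gripper_width: 0.0367
```

Call:
play_rows([
  {"hand": 3,"tx": 0,"ty": -0.5,"tz": 0,"yaw": 0},
  {"hand": 3,"tx": 0,"ty": -1,"tz": 0,"yaw": 0},
  {"hand": 3,"tx": 0,"ty": -2,"tz": 0,"yaw": 0},
  {"hand": 3,"tx": 0,"ty": -2,"tz": 0,"yaw": 0},
  {"hand": 3,"tx": 0,"ty": -2,"tz": 0,"yaw": 0},
  {"hand": 3,"tx": 0,"ty": -2,"tz": 0,"yaw": 0},
  {"hand": 3,"tx": 0,"ty": -1.5,"tz": 0,"yaw": 0},
  {"hand": 3,"tx": 0,"ty": -1,"tz": -0.5,"yaw": 0},
  {"hand": 3,"tx": 0,"ty": 0,"tz": -1,"yaw": 0},
  {"hand": 3,"tx": 0,"ty": 0,"tz": -2,"yaw": 0},
])

```text
clock: 13.4
eef_pos: [0.5838, 0.2222, 0.1884]
orientation: [0.707, -0.706, 0.031, -0.032]
ft_force: [0.1, 0.3, -2.5]
gripper_width: 0.037
```

Call:
play_rows([
  {"hand": 3,"tx": -0.7,"ty": 0,"tz": -3,"yaw": 0},
  {"hand": 3,"tx": -0.5,"ty": 0,"tz": -3,"yaw": 0},
  {"hand": 3,"tx": -0.5,"ty": 0,"tz": -3,"yaw": 0},
  {"hand": 3,"tx": -0.5,"ty": 0,"tz": -3,"yaw": 0},
  {"hand": 3,"tx": -0.5,"ty": 0,"tz": -3,"yaw": 0},
  {"hand": 3,"tx": -0.5,"ty": 0,"tz": -3,"yaw": 0},
  {"hand": 3,"tx": -0.5,"ty": 0,"tz": -3,"yaw": 0},
  {"hand": 3,"tx": 0,"ty": 0,"tz": -3,"yaw": 0},
  {"hand": 3,"tx": 0,"ty": 0,"tz": -3,"yaw": 0},
  {"hand": 3,"tx": 0,"ty": 0,"tz": -3,"yaw": 0},
])

```text
clock: 14.23
eef_pos: [0.5178, -0.0768, 0.1875]
orientation: [-0.706, 0.706, -0.034, 0.032]
ft_force: [-0.6, -0.5, -2.0]
gripper_width: 0.0368
```

Call:
play_rows([
  {"hand": 3,"tx": 0,"ty": 0,"tz": -2,"yaw": 0},
  {"hand": 3,"tx": 0,"ty": 0,"tz": -1,"yaw": 0},
  {"hand": 3,"tx": 0,"ty": 0,"tz": -0.7,"yaw": 0},
  {"hand": 3,"tx": 0,"ty": 0,"tz": 0,"yaw": 0},
  {"hand": 3,"tx": 0,"ty": 0,"tz": 0,"yaw": 0},
  {"hand": 3,"tx": 0,"ty": 1,"tz": 0,"yaw": 0},
  {"hand": 3,"tx": 0,"ty": 1,"tz": 0,"yaw": 0},
  {"hand": 3,"tx": 0,"ty": 1,"tz": 0,"yaw": 0},
  {"hand": 3,"tx": 0,"ty": 0,"tz": 0,"yaw": 0},
  {"hand": 3,"tx": 0,"ty": 0,"tz": 0,"yaw": 0},
])

```text
clock: 15.07
eef_pos: [0.5155, -0.111, 0.157]
orientation: [-0.706, 0.706, -0.033, 0.032]
ft_force: [-0.2, -0.4, -0.6]
gripper_width: 0.0369
```

```bash
python3 go.py .517,-.1115,.0695; python3 chk.py c2|grep green
```

```text
t15.07 [ 0.5155 -0.111   0.157 ] phi -5.28 w 0.0369 [-0.2 -0.4 -0.6]
.517,-.1115,.0695 tool cm [ 0.18  8.75 -0.03]
```

View pics/c2.png

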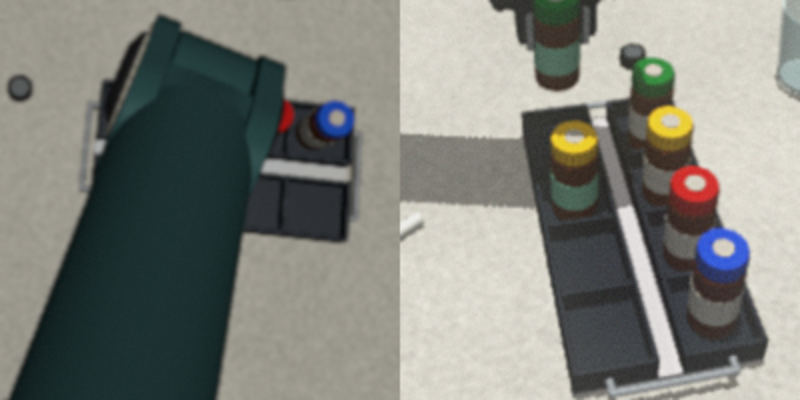

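Call:
play_rows([
  {"hand": 3,"tx": 0.1,"ty": 1,"tz": 0,"yaw": 0},
  {"hand": 3,"tx": 0.1,"ty": 2,"tz": 0,"yaw": 0},
  {"hand": 3,"tx": 0,"ty": 2,"tz": 0,"yaw": 0},
  {"hand": 3,"tx": 0,"ty": 1.5,"tz": 0,"yaw": 0},
  {"hand": 3,"tx": 0,"ty": 1,"tz": 0,"yaw": 0},
  {"hand": 3,"tx": 0,"ty": 0.5,"tz": 0,"yaw": 0},
  {"hand": 3,"tx": 0,"ty": 0.1,"tz": 0,"yaw": 0},
  {"hand": 3,"tx": 0,"ty": 0,"tz": 0,"yaw": 0},
  {"hand": 3,"tx": 0,"ty": 0,"tz": 0,"yaw": 0},
  {"hand": 3,"tx": 0,"ty": 0,"tz": 0,"yaw": 0},
])

```text
clock: 16.0
eef_pos: [0.5189, -0.1118, 0.0781]
orientation: [-0.706, 0.706, -0.032, 0.033]
ft_force: [-0.5, 0.2, -2.4]
gripper_width: 0.0369
```

Call:
play_rows([
  {"hand": 3,"tx": 0,"ty": 0.1,"tz": 0,"yaw": 0},
  {"hand": 3,"tx": 0,"ty": 0.1,"tz": 0,"yaw": 0},
  {"hand": 3,"tx": 0,"ty": 0.1,"tz": 0,"yaw": 0},
  {"hand": 3,"tx": 0,"ty": 0.1,"tz": 0,"yaw": 0},
  {"hand": 3,"tx": 0,"ty": 0.1,"tz": 0,"yaw": 0},
  {"hand": 3,"tx": 0,"ty": 0.1,"tz": 0,"yaw": 0},
  {"hand": 3,"tx": 0,"ty": 0,"tz": 0,"yaw": 0},
  {"hand": 3,"tx": 0,"ty": 0,"tz": 0,"yaw": 0},
  {"hand": 3,"tx": 0,"ty": 0,"tz": 0,"yaw": 0},
  {"hand": 3,"tx": 0,"ty": 0,"tz": 0,"yaw": 0},
])

```text
clock: 16.83
eef_pos: [0.5182, -0.1117, 0.0713]
orientation: [-0.706, 0.706, -0.033, 0.033]
ft_force: [0.2, -0.1, -1.9]
gripper_width: 0.0368
```

Weight still shows (about -2 N), so it needs another 2 mm or so.

Call:
play_rows([
  {"hand": 3,"tx": 0,"ty": 0.1,"tz": 0,"yaw": 0},
  {"hand": 3,"tx": 0,"ty": 0.05,"tz": 0,"yaw": 0},
  {"hand": 3,"tx": 0,"ty": 0.05,"tz": 0,"yaw": 0},
  {"hand": 3,"tx": 0,"ty": 0.05,"tz": 0,"yaw": 0},
  {"hand": 3,"tx": 0,"ty": 0,"tz": 0,"yaw": 0},
  {"hand": 3,"tx": 0,"ty": 0,"tz": 0,"yaw": 0},
  {"hand": 3,"tx": 0,"ty": 0,"tz": 0,"yaw": 0},
  {"hand": 3,"tx": 0,"ty": 0,"tz": 0,"yaw": 0},
  {"hand": 3,"tx": 0,"ty": 0,"tz": 0,"yaw": 0},
  {"hand": 3,"tx": 0,"ty": 0,"tz": 0,"yaw": 0},
])

```text
clock: 17.67
eef_pos: [0.5182, -0.1117, 0.0695]
orientation: [0.707, -0.706, 0.033, -0.033]
ft_force: [-1.5, 0.9, 6.1]
gripper_width: 0.0369
```

Contact shows at +6 N, so I release and lift.

Call:
play_rows([
  {"hand": 3.8,"tx": 0,"ty": 0,"tz": 0,"yaw": 0},
  {"hand": 4.2,"tx": 0,"ty": 0,"tz": 0,"yaw": 0},
  {"hand": 4.6,"tx": 0,"ty": 0,"tz": 0,"yaw": 0},
  {"hand": 5,"tx": 0,"ty": 0,"tz": 0,"yaw": 0},
  {"hand": 5.4,"tx": 0,"ty": 0,"tz": 0,"yaw": 0},
  {"hand": 5.6,"tx": 0,"ty": 0,"tz": 0,"yaw": 0},
  {"hand": 5.6,"tx": 0,"ty": 0,"tz": 0,"yaw": 0},
  {"hand": 5.6,"tx": 0,"ty": -1,"tz": 0,"yaw": 0},
  {"hand": 5.6,"tx": 0,"ty": -2,"tz": 0,"yaw": 0},
  {"hand": 5.6,"tx": 0,"ty": -3,"tz": 0,"yaw": 0},
])

```text
clock: 18.5
eef_pos: [0.5166, -0.1115, 0.1281]
orientation: [-0.706, 0.706, -0.035, 0.031]
ft_force: [1.6, 0.4, 0.5]
gripper_width: 0.0558
```

```bash
python3 go.py .584,.188,.166  .584,.188,.069
```

```text
t18.50 [ 0.5166 -0.1115  0.1281] phi -5.33 w 0.0558 [1.6 0.4 0.5]
.584,.188,.166 tool cm [ 3.92 -3.82 30.45]
.584,.188,.069 tool cm [0.05 9.7  0.  ]
```

Call:
play_rows([
  {"hand": 6,"tx": 0,"ty": -3.5,"tz": 0,"yaw": 0},
  {"hand": 6,"tx": 0.5,"ty": 0,"tz": 3.8,"yaw": 0},
  {"hand": 6,"tx": 0.5,"ty": 0,"tz": 3.8,"yaw": 0},
  {"hand": 6,"tx": 0.5,"ty": 0,"tz": 3.8,"yaw": 0},
  {"hand": 6,"tx": 0.5,"ty": 0,"tz": 3.8,"yaw": 0},
  {"hand": 6,"tx": 0.5,"ty": 0,"tz": 3.8,"yaw": 0},
  {"hand": 6,"tx": 0.5,"ty": 0,"tz": 3.8,"yaw": 0},
  {"hand": 6,"tx": 0.5,"ty": 0,"tz": 3.8,"yaw": 0},
  {"hand": 6,"tx": 0.2,"ty": 0,"tz": 2.8,"yaw": 0},
  {"hand": 6,"tx": 0,"ty": 0,"tz": 1,"yaw": 0},
])

```text
clock: 19.33
eef_pos: [0.5832, 0.1939, 0.1644]
orientation: [0.707, -0.706, 0.03, -0.031]
ft_force: [0.1, 0.5, 0.2]
gripper_width: 0.0599
```

Call:
play_rows([
  {"hand": 6,"tx": 0,"ty": 0,"tz": 0,"yaw": 0},
  {"hand": 6,"tx": 0,"ty": 0,"tz": 0,"yaw": 0},
  {"hand": 6,"tx": 0,"ty": 0,"tz": 0,"yaw": 0},
  {"hand": 6,"tx": 0,"ty": 0,"tz": 0,"yaw": 0},
  {"hand": 6,"tx": 0,"ty": 0,"tz": 0,"yaw": 0},
  {"hand": 6,"tx": 0,"ty": 0,"tz": 0,"yaw": 0},
  {"hand": 6,"tx": 0,"ty": 0,"tz": 0,"yaw": 0},
  {"hand": 6,"tx": 0,"ty": 0,"tz": 0,"yaw": 0},
  {"hand": 6,"tx": 0,"ty": 0,"tz": 0,"yaw": 0},
  {"hand": 6,"tx": 0,"ty": 0,"tz": 0,"yaw": 0},
])

```text
clock: 20.17
eef_pos: [0.5832, 0.1875, 0.1638]
orientation: [0.706, -0.706, 0.033, -0.033]
ft_force: [0.6, -0.4, 0.1]
gripper_width: 0.06
```

```bash
python3 go.py .584,.188,.069; python3 chk.py c3
```

```text
t20.17 [0.5832 0.1875 0.1638] phi -5.32 w 0.0600 [ 0.6 -0.4  0.1]
.584,.188,.069 tool cm [0.08 9.48 0.05]
red [ 0.5816 -0.2501  0.095 ] tray mm [ 37.1 -32.9] 153
red [0.5755 0.1141 0.095 ] tray mm [ -3.3 329. ] 55
yellow [ 0.5887 -0.1842  0.095 ] tray mm [38.  33.3] 167
yellow [ 0.5114 -0.1785  0.095 ] tray mm [-39.5  31.7] 184
green [ 0.5957 -0.1213  0.095 ] tray mm [39.  96.6] 172
green [ 0.5169 -0.1118  0.095 ] tray mm [-40.4  98.6] 189
blue [0.5838 0.1847 0.095 ] tray mm [ -1.7 400.2] 116
blue [ 0.5782 -0.3106  0.095 ] tray mm [ 39.4 -93.5] 192
```

View pics/c3.png

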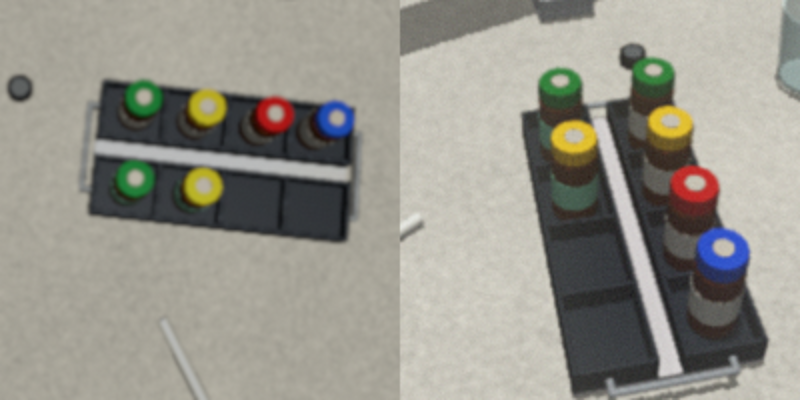

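Green stands upright at (-40, 98.6) mm. Blue is next.

Call:
play_rows([
  {"hand": 6,"tx": 0.1,"ty": 1.5,"tz": 0,"yaw": 0},
  {"hand": 6,"tx": 0,"ty": 2.5,"tz": 0,"yaw": 0},
  {"hand": 6,"tx": 0,"ty": 2.5,"tz": 0,"yaw": 0},
  {"hand": 6,"tx": 0,"ty": 1.8,"tz": 0,"yaw": 0},
  {"hand": 6,"tx": 0,"ty": 0.8,"tz": 0,"yaw": 0},
  {"hand": 6,"tx": 0,"ty": 0.4,"tz": 0,"yaw": 0},
  {"hand": 6,"tx": 0,"ty": 0,"tz": 0,"yaw": 0},
  {"hand": 6,"tx": 0,"ty": 0,"tz": 0,"yaw": 0},
  {"hand": 6,"tx": 0,"ty": 0,"tz": 0,"yaw": 0},
  {"hand": 3,"tx": 0,"ty": 0,"tz": 0,"yaw": 0},
])

```text
clock: 21.1
eef_pos: [0.585, 0.1878, 0.07]
orientation: [0.707, -0.706, 0.032, -0.033]
ft_force: [1.0, -0.6, -0.0]
gripper_width: 0.0493
```

Call:
play_rows([
  {"hand": 3,"tx": 0,"ty": 0,"tz": 0,"yaw": 0},
  {"hand": 3,"tx": 0,"ty": 0,"tz": 0,"yaw": 0},
  {"hand": 3,"tx": 0,"ty": 0,"tz": 0,"yaw": 0},
  {"hand": 3,"tx": 0,"ty": 0,"tz": 0,"yaw": 0},
  {"hand": 3,"tx": 0,"ty": 0,"tz": 0,"yaw": 0},
  {"hand": 3,"tx": 0,"ty": 0,"tz": 0,"yaw": 0},
  {"hand": 3,"tx": 0,"ty": 0,"tz": 0,"yaw": 0},
  {"hand": 3,"tx": 0,"ty": 0,"tz": 0,"yaw": 0},
  {"hand": 3,"tx": 0,"ty": 0,"tz": 0,"yaw": 0},
  {"hand": 3,"tx": 0,"ty": 0,"tz": 0,"yaw": 0},
])

```text
clock: 21.93
eef_pos: [0.5849, 0.1878, 0.0699]
orientation: [0.707, -0.706, 0.032, -0.033]
ft_force: [-0.0, -0.7, 6.1]
gripper_width: 0.037
```

```bash
python3 go.py .4985,-.3085,.069
```

```text
t21.93 [0.5849 0.1878 0.0699] phi -5.32 w 0.0370 [-0.  -0.7  6.1]
.4985,-.3085,.069 tool cm [-4.010e+00  3.000e-02 -5.021e+01]
```

Call:
play_rows([
  {"hand": 3,"tx": 0,"ty": -0.5,"tz": 0,"yaw": 0},
  {"hand": 3,"tx": 0,"ty": -1,"tz": 0,"yaw": 0},
  {"hand": 3,"tx": 0,"ty": -2,"tz": 0,"yaw": 0},
  {"hand": 3,"tx": 0,"ty": -2,"tz": 0,"yaw": 0},
  {"hand": 3,"tx": 0,"ty": -2,"tz": 0,"yaw": 0},
  {"hand": 3,"tx": 0,"ty": -2,"tz": 0,"yaw": 0},
  {"hand": 3,"tx": 0,"ty": -1.5,"tz": 0,"yaw": 0},
  {"hand": 3,"tx": 0,"ty": -1,"tz": -0.5,"yaw": 0},
  {"hand": 3,"tx": 0,"ty": 0,"tz": -1,"yaw": 0},
  {"hand": 3,"tx": 0,"ty": 0,"tz": -2,"yaw": 0},
])

```text
clock: 22.77
eef_pos: [0.5806, 0.1542, 0.1889]
orientation: [0.707, -0.706, 0.031, -0.032]
ft_force: [0.3, 0.5, -2.1]
gripper_width: 0.037
```

Call:
play_rows([
  {"hand": 3,"tx": -0.4,"ty": 0,"tz": -3,"yaw": 0},
  {"hand": 3,"tx": -0.4,"ty": 0,"tz": -3,"yaw": 0},
  {"hand": 3,"tx": -0.4,"ty": 0,"tz": -3,"yaw": 0},
  {"hand": 3,"tx": -0.4,"ty": 0,"tz": -3,"yaw": 0},
  {"hand": 3,"tx": -0.4,"ty": 0,"tz": -3,"yaw": 0},
  {"hand": 3,"tx": -0.4,"ty": 0,"tz": -3,"yaw": 0},
  {"hand": 3,"tx": -0.4,"ty": 0,"tz": -3,"yaw": 0},
  {"hand": 3,"tx": -0.4,"ty": 0,"tz": -3,"yaw": 0},
  {"hand": 3,"tx": -0.4,"ty": 0,"tz": -3,"yaw": 0},
  {"hand": 3,"tx": -0.4,"ty": 0,"tz": -3,"yaw": 0},
])

```text
clock: 23.6
eef_pos: [0.5114, -0.1445, 0.1879]
orientation: [-0.706, 0.706, -0.034, 0.032]
ft_force: [0.1, -0.8, -1.9]
gripper_width: 0.0368
```

Call:
play_rows([
  {"hand": 3,"tx": 0,"ty": 0,"tz": -3,"yaw": 0},
  {"hand": 3,"tx": 0,"ty": 0,"tz": -3,"yaw": 0},
  {"hand": 3,"tx": 0,"ty": 0,"tz": -3,"yaw": 0},
  {"hand": 3,"tx": 0,"ty": 0,"tz": -3,"yaw": 0},
  {"hand": 3,"tx": 0,"ty": 0,"tz": -2.5,"yaw": 0},
  {"hand": 3,"tx": 0,"ty": 0,"tz": -1.5,"yaw": 0},
  {"hand": 3,"tx": 0,"ty": 0,"tz": -0.7,"yaw": 0},
  {"hand": 3,"tx": 0,"ty": 0,"tz": 0,"yaw": 0},
  {"hand": 3,"tx": 0,"ty": 0,"tz": 0,"yaw": 0},
  {"hand": 3,"tx": 0,"ty": 0,"tz": 0,"yaw": 0},
])

```text
clock: 24.43
eef_pos: [0.4979, -0.307, 0.1883]
orientation: [0.707, -0.706, 0.032, -0.032]
ft_force: [0.8, -0.2, -0.9]
gripper_width: 0.0371
```

```bash
python3 go.py .4985,-.3085,.070; python3 chk.py c4|grep blue
```

```text
t24.43 [ 0.4979 -0.307   0.1883] phi -5.22 w 0.0371 [ 0.8 -0.2 -0.9]
.4985,-.3085,.070 tool cm [ 0.08 11.83 -0.16]
blue [ 0.581  -0.3099  0.095 ] tray mm [ 42.1 -92.6] 154
```

View pics/c4.png

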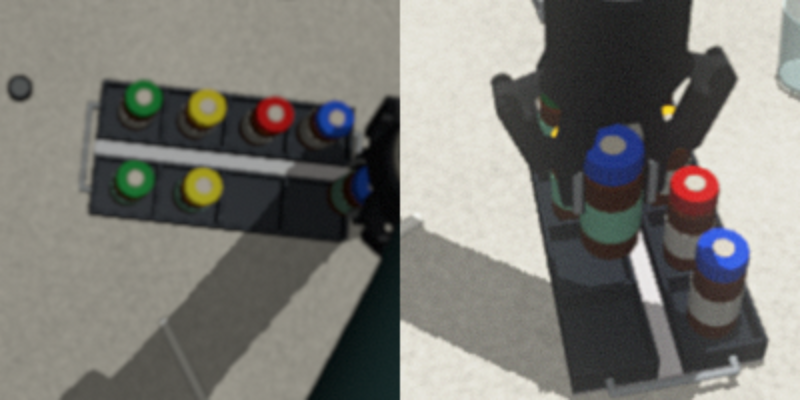

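Blue hangs upright over its pocket. I lower it by 11.6 cm, leaving the last bit for slow steps.

Call:
play_rows([
  {"hand": 3,"tx": 0,"ty": 1,"tz": -0.1,"yaw": 0},
  {"hand": 3,"tx": 0,"ty": 2,"tz": 0,"yaw": 0},
  {"hand": 3,"tx": 0,"ty": 2.5,"tz": 0,"yaw": 0},
  {"hand": 3,"tx": 0,"ty": 2.4,"tz": 0,"yaw": 0},
  {"hand": 3,"tx": 0,"ty": 1.6,"tz": 0,"yaw": 0},
  {"hand": 3,"tx": 0,"ty": 1,"tz": 0,"yaw": 0},
  {"hand": 3,"tx": 0,"ty": 0.5,"tz": 0,"yaw": 0},
  {"hand": 3,"tx": 0,"ty": 0.2,"tz": 0,"yaw": 0},
  {"hand": 3,"tx": 0,"ty": 0,"tz": 0,"yaw": 0},
  {"hand": 3,"tx": 0,"ty": 0,"tz": 0,"yaw": 0},
])

```text
clock: 25.37
eef_pos: [0.4984, -0.31, 0.0776]
orientation: [-0.706, 0.707, -0.032, 0.033]
ft_force: [1.2, -0.2, -1.1]
gripper_width: 0.0368
```

Call:
play_rows([
  {"hand": 3,"tx": 0,"ty": 0.1,"tz": 0,"yaw": 0},
  {"hand": 3,"tx": 0,"ty": 0.1,"tz": 0,"yaw": 0},
  {"hand": 3,"tx": 0,"ty": 0.1,"tz": 0,"yaw": 0},
  {"hand": 3,"tx": 0,"ty": 0.1,"tz": 0,"yaw": 0},
  {"hand": 3,"tx": 0,"ty": 0,"tz": 0,"yaw": 0},
  {"hand": 3,"tx": 0,"ty": 0,"tz": 0,"yaw": 0},
  {"hand": 3,"tx": 0,"ty": 0,"tz": 0,"yaw": 0},
  {"hand": 3,"tx": 0,"ty": 0,"tz": 0,"yaw": 0},
  {"hand": 3,"tx": 0,"ty": 0,"tz": 0,"yaw": 0},
  {"hand": 3,"tx": 0,"ty": 0,"tz": 0,"yaw": 0},
])

```text
clock: 26.2
eef_pos: [0.4978, -0.3096, 0.0728]
orientation: [-0.706, 0.706, -0.033, 0.033]
ft_force: [0.4, -0.1, -1.8]
gripper_width: 0.0369
```

Call:
play_rows([
  {"hand": 3,"tx": 0,"ty": 0.1,"tz": 0,"yaw": 0},
  {"hand": 3,"tx": 0,"ty": 0.1,"tz": 0,"yaw": 0},
  {"hand": 3,"tx": 0,"ty": 0.05,"tz": 0,"yaw": 0},
  {"hand": 3,"tx": 0,"ty": 0.05,"tz": 0,"yaw": 0},
  {"hand": 3,"tx": 0,"ty": 0,"tz": 0,"yaw": 0},
  {"hand": 3,"tx": 0,"ty": 0,"tz": 0,"yaw": 0},
  {"hand": 3,"tx": 0,"ty": 0,"tz": 0,"yaw": 0},
  {"hand": 3,"tx": 0,"ty": 0,"tz": 0,"yaw": 0},
  {"hand": 3,"tx": 0,"ty": 0,"tz": 0,"yaw": 0},
  {"hand": 3,"tx": 0,"ty": 0,"tz": 0,"yaw": 0},
])

```text
clock: 27.03
eef_pos: [0.4977, -0.3097, 0.0699]
orientation: [0.706, -0.706, 0.033, -0.033]
ft_force: [-2.3, 1.0, 3.7]
gripper_width: 0.037
```

Contact at +3.7 N, so I release.

Call:
play_rows([
  {"hand": 3.8,"tx": 0,"ty": 0,"tz": 0,"yaw": 0},
  {"hand": 4.2,"tx": 0,"ty": 0,"tz": 0,"yaw": 0},
  {"hand": 4.6,"tx": 0,"ty": 0,"tz": 0,"yaw": 0},
  {"hand": 5,"tx": 0,"ty": 0,"tz": 0,"yaw": 0},
  {"hand": 5.4,"tx": 0,"ty": 0,"tz": 0,"yaw": 0},
  {"hand": 5.6,"tx": 0,"ty": 0,"tz": 0,"yaw": 0},
  {"hand": 5.6,"tx": 0,"ty": 0,"tz": 0,"yaw": 0},
  {"hand": 5.6,"tx": 0,"ty": -1,"tz": 0,"yaw": 0},
  {"hand": 5.6,"tx": 0,"ty": -2,"tz": 0,"yaw": 0},
  {"hand": 5.6,"tx": 0,"ty": -3,"tz": 0,"yaw": 0},
])

```text
clock: 27.87
eef_pos: [0.4963, -0.3089, 0.1289]
orientation: [0.707, -0.706, 0.034, -0.031]
ft_force: [0.2, -0.4, 0.7]
gripper_width: 0.0556
```

```bash
python3 go.py .577,.126,.166
```

```text
t27.87 [ 0.4963 -0.3089  0.1289] phi -5.33 w 0.0556 [ 0.2 -0.4  0.7]
.577,.126,.166 tool cm [ 3.98 -3.67 44.05]
```

Call:
play_rows([
  {"hand": 6,"tx": 0,"ty": -3.7,"tz": 0,"yaw": 0},
  {"hand": 6,"tx": 0.4,"ty": 0,"tz": 3.8,"yaw": 0},
  {"hand": 6,"tx": 0.4,"ty": 0,"tz": 3.8,"yaw": 0},
  {"hand": 6,"tx": 0.4,"ty": 0,"tz": 3.8,"yaw": 0},
  {"hand": 6,"tx": 0.4,"ty": 0,"tz": 3.8,"yaw": 0},
  {"hand": 6,"tx": 0.4,"ty": 0,"tz": 3.8,"yaw": 0},
  {"hand": 6,"tx": 0.4,"ty": 0,"tz": 3.8,"yaw": 0},
  {"hand": 6,"tx": 0.4,"ty": 0,"tz": 3.8,"yaw": 0},
  {"hand": 6,"tx": 0.4,"ty": 0,"tz": 3.8,"yaw": 0},
  {"hand": 6,"tx": 0.4,"ty": 0,"tz": 3.8,"yaw": 0},
])

```text
clock: 28.7
eef_pos: [0.5655, 0.0294, 0.1678]
orientation: [0.706, -0.706, 0.032, -0.033]
ft_force: [0.7, 0.2, -0.3]
gripper_width: 0.06
```

Call:
play_rows([
  {"hand": 6,"tx": 0.2,"ty": 0,"tz": 3.8,"yaw": 0},
  {"hand": 6,"tx": 0.1,"ty": 0,"tz": 3,"yaw": 0},
  {"hand": 6,"tx": 0,"ty": 0,"tz": 2,"yaw": 0},
  {"hand": 6,"tx": 0,"ty": 0,"tz": 1,"yaw": 0},
  {"hand": 6,"tx": 0,"ty": 0,"tz": 0,"yaw": 0},
  {"hand": 6,"tx": 0,"ty": 0,"tz": 0,"yaw": 0},
  {"hand": 6,"tx": 0,"ty": 0,"tz": 0,"yaw": 0},
  {"hand": 6,"tx": 0,"ty": 0,"tz": 0,"yaw": 0},
  {"hand": 6,"tx": 0,"ty": 0,"tz": 0,"yaw": 0},
  {"hand": 6,"tx": 0,"ty": 0,"tz": 0,"yaw": 0},
])

```text
clock: 29.53
eef_pos: [0.5775, 0.1236, 0.1669]
orientation: [-0.706, 0.706, -0.033, 0.034]
ft_force: [-0.5, -0.9, -0.1]
gripper_width: 0.0599
```

```bash
python3 go.py .577,.126,.070; python3 chk.py c5
```

```text
t29.53 [0.5775 0.1236 0.1669] phi -5.43 w 0.0599 [-0.5 -0.9 -0.1]
.577,.126,.070 tool cm [-0.07  9.69  0.24]
red [ 0.5816 -0.2499  0.095 ] tray mm [ 37.1 -32.7] 156
yellow [ 0.5883 -0.184   0.095 ] tray mm [37.5 33.5] 173
yellow [ 0.5108 -0.1785  0.095 ] tray mm [-40.1  31.7] 189
green [ 0.5955 -0.1211  0.095 ] tray mm [38.7 96.8] 173
green [ 0.5167 -0.1118  0.095 ] tray mm [-40.6  98.6] 188
blue [ 0.5782 -0.3104  0.095 ] tray mm [ 39.4 -93.3] 195
blue [ 0.498  -0.3072  0.095 ] tray mm [-40.8 -97.7] 215
```

View pics/c5.png

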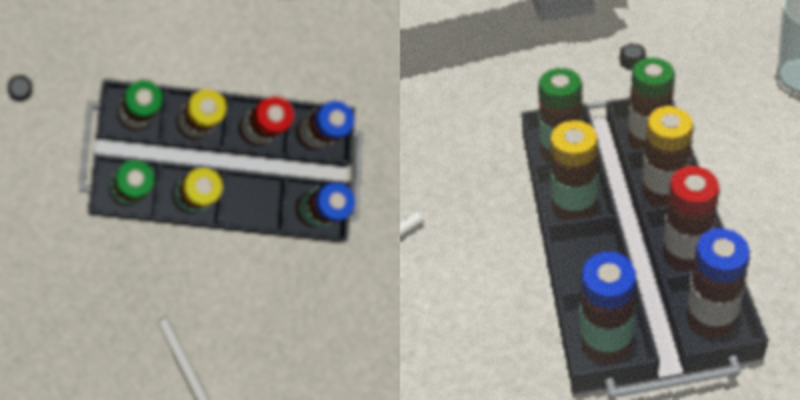

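Blue stands upright at (-41, -98) mm. Red is the last one.

Call:
play_rows([
  {"hand": 6,"tx": -0.1,"ty": 1.5,"tz": 0.2,"yaw": 0},
  {"hand": 6,"tx": 0,"ty": 2.5,"tz": 0,"yaw": 0},
  {"hand": 6,"tx": 0,"ty": 2.5,"tz": 0,"yaw": 0},
  {"hand": 6,"tx": 0,"ty": 1.8,"tz": 0,"yaw": 0},
  {"hand": 6,"tx": 0,"ty": 1,"tz": 0,"yaw": 0},
  {"hand": 6,"tx": 0,"ty": 0.5,"tz": 0,"yaw": 0},
  {"hand": 6,"tx": 0,"ty": 0,"tz": 0,"yaw": 0},
  {"hand": 6,"tx": 0,"ty": 0,"tz": 0,"yaw": 0},
  {"hand": 6,"tx": 0,"ty": 0,"tz": 0,"yaw": 0},
  {"hand": 3,"tx": 0,"ty": 0,"tz": 0,"yaw": 0},
])

```text
clock: 30.47
eef_pos: [0.5774, 0.1271, 0.07]
orientation: [0.707, -0.706, 0.032, -0.034]
ft_force: [-0.2, 0.2, -0.5]
gripper_width: 0.0491
```

Call:
play_rows([
  {"hand": 3,"tx": 0,"ty": 0,"tz": 0,"yaw": 0},
  {"hand": 3,"tx": 0,"ty": 0,"tz": 0,"yaw": 0},
  {"hand": 3,"tx": 0,"ty": 0,"tz": 0,"yaw": 0},
  {"hand": 3,"tx": 0,"ty": 0,"tz": 0,"yaw": 0},
  {"hand": 3,"tx": 0,"ty": 0,"tz": 0,"yaw": 0},
  {"hand": 3,"tx": 0,"ty": 0,"tz": 0,"yaw": 0},
  {"hand": 3,"tx": 0,"ty": 0,"tz": 0,"yaw": 0},
  {"hand": 3,"tx": 0,"ty": 0,"tz": 0,"yaw": 0},
  {"hand": 3,"tx": 0,"ty": 0,"tz": 0,"yaw": 0},
  {"hand": 3,"tx": 0,"ty": 0,"tz": 0,"yaw": 0},
])

```text
clock: 31.3
eef_pos: [0.5774, 0.1271, 0.0699]
orientation: [0.707, -0.706, 0.032, -0.033]
ft_force: [0.0, -0.7, 7.3]
gripper_width: 0.0372
```

```bash
python3 go.py .505,-.243,.069
```

```text
t31.30 [0.5774 0.1271 0.0699] phi -5.32 w 0.0372 [ 0.  -0.7  7.3]
.505,-.243,.069 tool cm [ -3.78   0.05 -37.52]
```

Call:
play_rows([
  {"hand": 3,"tx": 0,"ty": -0.5,"tz": 0,"yaw": 0},
  {"hand": 3,"tx": 0,"ty": -1,"tz": 0,"yaw": 0},
  {"hand": 3,"tx": 0,"ty": -2,"tz": 0,"yaw": 0},
  {"hand": 3,"tx": 0,"ty": -2,"tz": 0,"yaw": 0},
  {"hand": 3,"tx": 0,"ty": -2,"tz": 0,"yaw": 0},
  {"hand": 3,"tx": 0,"ty": -2,"tz": 0,"yaw": 0},
  {"hand": 3,"tx": 0,"ty": -1.5,"tz": 0,"yaw": 0},
  {"hand": 3,"tx": 0,"ty": -1,"tz": -0.5,"yaw": 0},
  {"hand": 3,"tx": 0,"ty": 0,"tz": -1,"yaw": 0},
  {"hand": 3,"tx": 0,"ty": 0,"tz": -2,"yaw": 0},
])

```text
clock: 32.13
eef_pos: [0.5731, 0.0936, 0.1889]
orientation: [0.707, -0.706, 0.031, -0.032]
ft_force: [-0.8, -0.4, -1.7]
gripper_width: 0.0372
```

Call:
play_rows([
  {"hand": 3,"tx": -0.4,"ty": 0,"tz": -3,"yaw": 0},
  {"hand": 3,"tx": -0.4,"ty": 0,"tz": -3,"yaw": 0},
  {"hand": 3,"tx": -0.4,"ty": 0,"tz": -3,"yaw": 0},
  {"hand": 3,"tx": -0.4,"ty": 0,"tz": -3,"yaw": 0},
  {"hand": 3,"tx": -0.4,"ty": 0,"tz": -3,"yaw": 0},
  {"hand": 3,"tx": -0.4,"ty": 0,"tz": -3,"yaw": 0},
  {"hand": 3,"tx": -0.4,"ty": 0,"tz": -3,"yaw": 0},
  {"hand": 3,"tx": -0.4,"ty": 0,"tz": -3,"yaw": 0},
  {"hand": 3,"tx": -0.4,"ty": 0,"tz": -3,"yaw": 0},
  {"hand": 3,"tx": -0.2,"ty": 0,"tz": -3,"yaw": 0},
])

```text
clock: 32.97
eef_pos: [0.5054, -0.2051, 0.1879]
orientation: [0.706, -0.706, 0.034, -0.032]
ft_force: [-0.7, 0.0, -0.7]
gripper_width: 0.0368
```

Call:
play_rows([
  {"hand": 3,"tx": 0,"ty": 0,"tz": -2.3,"yaw": 0},
  {"hand": 3,"tx": 0,"ty": 0,"tz": -1.2,"yaw": 0},
  {"hand": 3,"tx": 0,"ty": 0,"tz": -0.5,"yaw": 0},
  {"hand": 3,"tx": 0,"ty": 0,"tz": 0,"yaw": 0},
  {"hand": 3,"tx": 0,"ty": 0,"tz": 0,"yaw": 0},
  {"hand": 3,"tx": 0,"ty": 0,"tz": 0,"yaw": 0},
  {"hand": 3,"tx": 0,"ty": 0,"tz": 0,"yaw": 0},
  {"hand": 3,"tx": 0,"ty": 0,"tz": 0,"yaw": 0},
  {"hand": 3,"tx": 0,"ty": 0,"tz": 0,"yaw": 0},
  {"hand": 3,"tx": 0,"ty": 0,"tz": 0,"yaw": 0},
])

```text
clock: 33.8
eef_pos: [0.5041, -0.2424, 0.1888]
orientation: [0.706, -0.706, 0.032, -0.033]
ft_force: [0.5, -0.3, -2.2]
gripper_width: 0.0372
```

```bash
python3 go.py .505,-.243,.070; python3 chk.py c6|grep xx
```

```text
t33.80 [ 0.5041 -0.2424  0.1888] phi -5.26 w 0.0372 [ 0.5 -0.3 -2.2]
.505,-.243,.070 tool cm [ 0.09 11.88 -0.05]
```

View pics/c6.png

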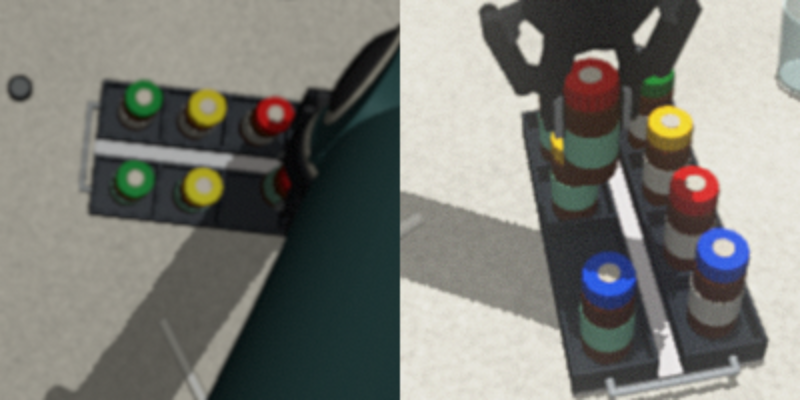

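Call:
play_rows([
  {"hand": 3,"tx": 0.1,"ty": 1,"tz": 0,"yaw": 0},
  {"hand": 3,"tx": 0,"ty": 2,"tz": 0,"yaw": 0},
  {"hand": 3,"tx": 0,"ty": 2.5,"tz": 0,"yaw": 0},
  {"hand": 3,"tx": 0,"ty": 2.4,"tz": 0,"yaw": 0},
  {"hand": 3,"tx": 0,"ty": 1.6,"tz": 0,"yaw": 0},
  {"hand": 3,"tx": 0,"ty": 1,"tz": 0,"yaw": 0},
  {"hand": 3,"tx": 0,"ty": 0.5,"tz": 0,"yaw": 0},
  {"hand": 3,"tx": 0,"ty": 0.2,"tz": 0,"yaw": 0},
  {"hand": 3,"tx": 0,"ty": 0,"tz": 0,"yaw": 0},
  {"hand": 3,"tx": 0,"ty": 0,"tz": 0,"yaw": 0},
])

```text
clock: 34.73
eef_pos: [0.5056, -0.2434, 0.0776]
orientation: [-0.706, 0.707, -0.032, 0.033]
ft_force: [0.8, -0.3, -1.5]
gripper_width: 0.0371
```

Call:
play_rows([
  {"hand": 3,"tx": 0,"ty": 0.1,"tz": 0,"yaw": 0},
  {"hand": 3,"tx": 0,"ty": 0.1,"tz": 0,"yaw": 0},
  {"hand": 3,"tx": 0,"ty": 0.1,"tz": 0,"yaw": 0},
  {"hand": 3,"tx": 0,"ty": 0.1,"tz": 0,"yaw": 0},
  {"hand": 3,"tx": 0,"ty": 0.1,"tz": 0,"yaw": 0},
  {"hand": 3,"tx": 0,"ty": 0.1,"tz": 0,"yaw": 0},
  {"hand": 3,"tx": 0,"ty": 0,"tz": 0,"yaw": 0},
  {"hand": 3,"tx": 0,"ty": 0,"tz": 0,"yaw": 0},
  {"hand": 3,"tx": 0,"ty": 0,"tz": 0,"yaw": 0},
  {"hand": 3,"tx": 0,"ty": 0,"tz": 0,"yaw": 0},
])

```text
clock: 35.57
eef_pos: [0.505, -0.2431, 0.0708]
orientation: [-0.706, 0.706, -0.033, 0.033]
ft_force: [0.1, -0.1, -1.2]
gripper_width: 0.0368
```

Call:
play_rows([
  {"hand": 3,"tx": 0,"ty": 0.05,"tz": 0,"yaw": 0},
  {"hand": 3,"tx": 0,"ty": 0.05,"tz": 0,"yaw": 0},
  {"hand": 3,"tx": 0,"ty": 0,"tz": 0,"yaw": 0},
  {"hand": 3,"tx": 0,"ty": 0,"tz": 0,"yaw": 0},
  {"hand": 3,"tx": 0,"ty": 0,"tz": 0,"yaw": 0},
  {"hand": 3,"tx": 0,"ty": 0,"tz": 0,"yaw": 0},
  {"hand": 3,"tx": 0,"ty": 0,"tz": 0,"yaw": 0},
  {"hand": 3,"tx": 0,"ty": 0,"tz": 0,"yaw": 0},
  {"hand": 3,"tx": 0,"ty": 0,"tz": 0,"yaw": 0},
  {"hand": 3,"tx": 0,"ty": 0,"tz": 0,"yaw": 0},
])

```text
clock: 36.4
eef_pos: [0.505, -0.2431, 0.0699]
orientation: [0.706, -0.706, 0.033, -0.033]
ft_force: [-1.1, -0.4, 3.1]
gripper_width: 0.0368
```

Contact at +3 N. I release, retreat upward, then back off toward the robot's left.

Call:
play_rows([
  {"hand": 3.8,"tx": 0,"ty": 0,"tz": 0,"yaw": 0},
  {"hand": 4.2,"tx": 0,"ty": 0,"tz": 0,"yaw": 0},
  {"hand": 4.6,"tx": 0,"ty": 0,"tz": 0,"yaw": 0},
  {"hand": 5,"tx": 0,"ty": 0,"tz": 0,"yaw": 0},
  {"hand": 5.4,"tx": 0,"ty": 0,"tz": 0,"yaw": 0},
  {"hand": 5.6,"tx": 0,"ty": 0,"tz": 0,"yaw": 0},
  {"hand": 5.6,"tx": 0,"ty": 0,"tz": 0,"yaw": 0},
  {"hand": 5.6,"tx": 0,"ty": -1,"tz": 0,"yaw": 0},
  {"hand": 5.6,"tx": 0,"ty": -2,"tz": 0,"yaw": 0},
  {"hand": 5.6,"tx": 0,"ty": -3,"tz": 0,"yaw": 0},
])

```text
clock: 37.23
eef_pos: [0.5034, -0.2424, 0.129]
orientation: [0.707, -0.706, 0.035, -0.031]
ft_force: [0.1, -0.2, 0.2]
gripper_width: 0.0561
```

Call:
play_rows([
  {"hand": 5.6,"tx": 0,"ty": -4,"tz": 0,"yaw": 0},
  {"hand": 5.6,"tx": 0,"ty": -4,"tz": 0,"yaw": 0},
  {"hand": 5.6,"tx": 0,"ty": 0,"tz": 3.8,"yaw": 0},
  {"hand": 5.6,"tx": 0,"ty": 0,"tz": 3.8,"yaw": 0},
  {"hand": 5.6,"tx": 0,"ty": 0,"tz": 3.8,"yaw": 0},
  {"hand": 5.6,"tx": 0,"ty": 0,"tz": 3.8,"yaw": 0},
  {"hand": 5.6,"tx": 0,"ty": 0,"tz": 3.8,"yaw": 0},
  {"hand": 5.6,"tx": 0,"ty": 0,"tz": 3.8,"yaw": 0},
  {"hand": 5.6,"tx": 0,"ty": 0,"tz": 3.8,"yaw": 0},
  {"hand": 5.6,"tx": 0,"ty": 0,"tz": 3,"yaw": 0},
])

```text
clock: 38.07
eef_pos: [0.5323, 0.055, 0.2107]
orientation: [0.707, -0.706, 0.032, -0.032]
ft_force: [0.6, -0.1, 0.3]
gripper_width: 0.0559
```

Call:
play_rows([
  {"hand": 5.6,"tx": 0,"ty": 0,"tz": 2,"yaw": 0},
  {"hand": 5.6,"tx": 0,"ty": 0,"tz": 1,"yaw": 0},
  {"hand": 5.6,"tx": 0,"ty": 0,"tz": 0,"yaw": 0},
  {"hand": 5.6,"tx": 0,"ty": 0,"tz": 0,"yaw": 0},
  {"hand": 5.6,"tx": 0,"ty": 0,"tz": 0,"yaw": 0},
  {"hand": 5.6,"tx": 0,"ty": 0,"tz": 0,"yaw": 0},
  {"hand": 5.6,"tx": 0,"ty": 0,"tz": 0,"yaw": 0},
  {"hand": 5.6,"tx": 0,"ty": 0,"tz": 0,"yaw": 0},
  {"hand": 5.6,"tx": 0,"ty": 0,"tz": 0,"yaw": 0},
  {"hand": 5.6,"tx": 0,"ty": 0,"tz": 0,"yaw": 0},
])

```text
clock: 38.9
eef_pos: [0.5352, 0.0812, 0.2098]
orientation: [-0.706, 0.706, -0.033, 0.033]
ft_force: [0.2, -0.8, -0.1]
gripper_width: 0.0561
```

```bash
python3 go.py; python3 chk.py c7
```

```text
t38.90 [0.5352 0.0812 0.2098] phi -5.35 w 0.0561 [ 0.2 -0.8 -0.1]
red [ 0.5818 -0.2503  0.095 ] tray mm [ 37.3 -33.1] 155
red [ 0.5049 -0.2428  0.095 ] tray mm [-39.9 -32.9] 178
yellow [ 0.5887 -0.1844  0.095 ] tray mm [38.  33.1] 168
yellow [ 0.511  -0.1785  0.095 ] tray mm [-39.9  31.7] 187
green [ 0.5957 -0.1211  0.095 ] tray mm [38.9 96.8] 171
green [ 0.5171 -0.112   0.095 ] tray mm [-40.2  98.4] 186
blue [ 0.5782 -0.3106  0.095 ] tray mm [ 39.4 -93.5] 192
blue [ 0.498  -0.3074  0.095 ] tray mm [-40.8 -97.9] 216
```

View pics/c7.png

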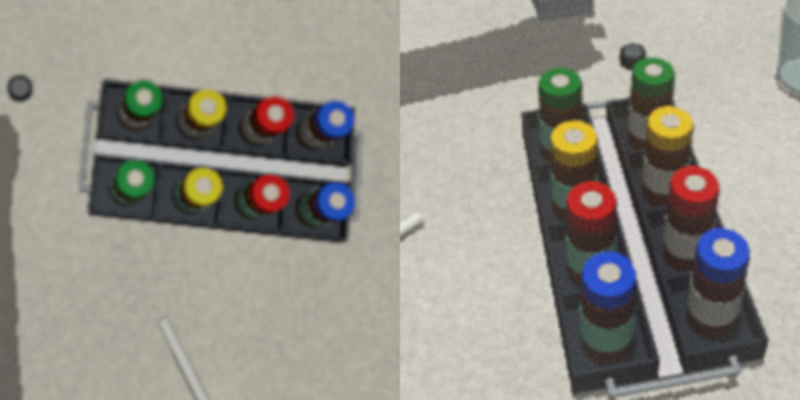

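The last picture shows all eight bottles upright with colours paired: green, yellow, red, blue at top-view crop (135,180), (203,187), (270,192), (337,202). The first set has not moved.

```bash
python3 -c "
from cell import ticket
print(ticket.sign_off())"
```

```text
the job is handed in; nothing more can be done
None
```

All four duplicates are in the tray's near row, each in front of the first-set bottle with the same cap colour, and the job is handed in at about 39 s. I lowered each one until the wrist force showed it on the pocket floor, then released it.

- **Positions:** the last pictures show all eight bottles upright. From the top view, each duplicate's cap was within about 1.3 mm of its pocket centre. That figure relies on my own estimate of the tray's position, which is good to a few millimetres; the limits are 12 and 15 mm.
- **First set:** the bottles' measured positions changed by less than about 1 mm from start to finish.
- **Gripper:** it was open and clear of everything at the end.
- **Disagreements:** cap heights found from both views came out 3–5 mm below the expected 96 mm. My estimates of the tray's position differed by up to about 6 mm between measurements, mostly along the row.
- **Refused call:** the first move call was refused because its rows left out some fields. Nothing moved.

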